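# Load and start the lens steriliser

## Robot

A 6-joint arm with a two-finger parallel gripper is mounted at the origin on the work surface. World frame = base frame: x ahead of the robot, y to its left, z up, the work surface at z = 0. Lengths are in mm, angles in rad, forces in N, time in s.
With the tool pointing down it reaches from about 350 to 775 mm from the base axis. Payload 7.3 kg.
Tool frame: the origin (TCP) lies at the very end of the fingers, on their centre line; the grasp point (between the pads) lies 19 mm behind it; z points along the fingers, y is the line along which they close (so a half turn about z gives the same grasp; the last joint's range is limited). The gripper opens to 92 mm and grips with 3 to 60 N. Pads are 19 mm wide; open, the fingers measure 130 mm over their backs; the gripper's body (75 mm by 190 mm) begins 47 mm behind the grasp point.
Start: joints at [-1.461, 0.342, 1.524, -0, 1.275, -0.146], TCP at [132.857, -507.931, 226.741] pointing down, gripper open.
Joint ranges: [-2.53, 2.53], [-0.77, 2.02], [0.04, 2.7], [-1, 4.14], [0.28, 2.66], [-3.11, 3.11]. Speed limits (rad/s): [2.57, 2.57, 3.14, 3.14, 3.14, 3.14].

## Interface

Orientations are given as [roll, pitch, yaw] about the fixed x, y, z axes, in that order (R = Rz(yaw) Ry(pitch) Rx(roll)).
In Python, from plant import get_obs, optics, ticket, finder gives the robot as it stands.
- The arm moves only by the tool send_rows, never from a script. Its arguments are lists of equal length, an entry for each row: "offset": the shift along the tool's x, y, z scaled (see below), a list of three; "delta_rot": the turn, a rotation vector about the tool's x, y, z scaled (see below), a list of three. In form: {"offset": [[dx, dy, dz], ...], "delta_rot": [[rx, ry, rz], ...]}. A call has 1 to 8 rows; each row is the pose to reach, as a shift and turn from the pose commanded when the call began, along the tool's axes at that moment, turning the shorter way round; what a row does not reach only later rows make up. The controller multiplies each number of a shift by 120 mm and each number of a turn by 360 degrees. A row lasts 1/8 s, in which the tool goes at most 62.5 mm and 10.7 degrees, less where a joint would pass 70% of its speed; a pose out of reach is approached as far as the arm can. A call with a number of a shift or a turn outside -1 to 1 is refused whole. A call with a gripper value outside its range is refused whole. "grip" is the opening, from 0 (shut) to 1 (fully open), set as the call begins (left out, the last holds). The fingers move at their own pace and stop on an object; the grip force is fixed at half the most. Time passes only in rows, so rows that repeat a pose let the fingers close. It gives the time, the measured TCP pose, the force, the opening and the grip force at its end, in the units of the state.
- get_obs(): the state, without advancing time (a new reading comes with each control period).
- optics.capture(name): name is "scene" or "side" or "wrist"; returns the picture (400x640x3 uint8, red, green, blue); there is no depth.
- optics.get_calibration(name): a dict with "fx", "fy", "cx", "cy" (pixels), "k1" (the pictures are not rectified: a ray, as slopes to the right and down, at radius r is drawn at 1 + k1 r^2 times it, then the intrinsics apply), "world_from_camera" (4x4, takes a point from camera to world coordinates). Camera axes: x right, y down, z forward; pixel columns grow to the right and rows downward; lengths in mm; the calibration is good to about 2 mm. A picture is of the moment at which its call begins: read the wrist's pose just before it. get_calibration takes no time and is no camera call; for the wrist camera it gives the pose at the moment of the call.
- ticket.close_job(): hands the job in; it is judged then, once.
Trained networks look in the newest picture that a camera, given by its name, has taken for a name from the list of things; names that differ only in an ending like _2 or _b are one class to them, and where a whole thing is asked for, a point or a joint stands for the part that bears it (a point fixed in the world has none). Each returns a list of dicts, best first, with "confidence" (0 to 1); they miss things now and then, are a little off and sometimes report something else, mostly with a low value. They report only what shows in the picture. A call takes as long as a camera call. They do not tell look-alikes from the thing itself.
- finder.boxes_of(target, camera): "box" ([left, top, right, bottom] in pixels, round what is visible of it).
- finder.silhouettes(target, camera): "region" (400x640 bool, what is visible of it) and "box" ([left, top, right, bottom] in pixels, round what is visible of it).
- finder.pinpoint(target, camera): "uv" ([column, row] in pixels: a listed point, or the origin of a listed thing).
The state is a dict: "time": time; "joint_positions": joint angles; "dq": joint speeds; "tau": joint torques, N m; "tool_pos": TCP position; "tcp_rot": TCP orientation; "contact_force": force on the tool from outside, world axes, zero at the start; "moment": the same for the moment, N m; "grip_width": finger opening in mm; "finger_force": force on a finger pad.
Only numpy, scipy, OpenCV 4.12 (cv2) and the standard library are available. Lean on these libraries where they do the work, as an engineer would, in place of code of your own. Each camera call takes 0.05 s, during which the arm holds its last target. There are 200 camera calls.

## Task

First swing the clamp-arm mirror well clear of the yellow tray (at least a right angle from where its arm lies straight over the tray), then stand every vial upright in a well of the tray, fully down. Then push the key home in the key switch and turn it clockwise to its stop, leaving it there; only then set the dose lever straight up. Leave the tumbler, cream jar, tweezer and wooden box alone.

Things in the scene. Friction and masses are not known exactly. Their poses are not given: they have to be found in the camera images.
- steriliser: Contact-lens steriliser, a fixed white plastic appliance lying flat on the vanity, 180 (x) x 340 (y) x 50 mm high. Origin at the centre of its underside; its front faces its own -x. On its top, in its own frame: the yellow tray centred at y -90 mm, the key switch at y +30 mm, the dose lever at y +120 mm (all at x 0).
- mirror (a joint): Chrome clamp-arm mirror: angle of its horizontal arm about a vertical axis, in rad. At 0 the arm points along the stand's own +y (over the tray); it grows as the arm swings anticlockwise seen from above, towards the robot and then away to the robot's right; range 0 to 2.3. It stays where it is left (light friction). Starts between 0.15 and 0.45, folded over the tray; from 1.3 on it is clear.
- mirror_hinge (a point): Point on the vertical swing axis of the mirror arm, 165 mm above the vanity (underside of the arm's hub). Its axes turn with the arm: +y runs along the arm to the mirror.
- mirror_grip (a point): Middle of the upright dark steel grip knob (18 mm diameter, 35 mm tall, top at 217 mm above the vanity) standing on the centre of the round mirror, 160 mm from the swing axis. The mirror is a level disc of 116 mm diameter, 10 mm thick, its underside 172 mm above the vanity.
- tray_hole0 (a point): Centre of the mouth of one of the four round wells of the yellow lens tray (the tray is 140 x 140 x 22 mm, fixed to the steriliser top, so its upper face is 72 mm above the vanity). Well 37 mm in diameter, 22 mm deep; wells stand in a 2 x 2 square of 66 mm pitch. z up, axes as the steriliser's.
- tray_hole1 (a point): Centre of the mouth of one of the four round wells of the yellow lens tray (the tray is 140 x 140 x 22 mm, fixed to the steriliser top, so its upper face is 72 mm above the vanity). Well 37 mm in diameter, 22 mm deep; wells stand in a 2 x 2 square of 66 mm pitch. z up, axes as the steriliser's.
- tray_hole2 (a point): Centre of the mouth of one of the four round wells of the yellow lens tray (the tray is 140 x 140 x 22 mm, fixed to the steriliser top, so its upper face is 72 mm above the vanity). Well 37 mm in diameter, 22 mm deep; wells stand in a 2 x 2 square of 66 mm pitch. z up, axes as the steriliser's.
- tray_hole3 (a point): Centre of the mouth of one of the four round wells of the yellow lens tray (the tray is 140 x 140 x 22 mm, fixed to the steriliser top, so its upper face is 72 mm above the vanity). Well 37 mm in diameter, 22 mm deep; wells stand in a 2 x 2 square of 66 mm pitch. z up, axes as the steriliser's.
- switch (a joint): Round steel key cylinder on the steriliser (52 mm diameter, 24 mm tall): angle turned, in rad, growing clockwise seen from above; 0 off (its start), stop at 1.05 (on). Turns with light friction and stays where left.
- switch_slot (a point): Centre of the mouth of the key slot in the cylinder's upper face, on its turning axis, 74 mm above the vanity. The slot is 19 mm along this point's x, 11 mm along its y, 20 mm deep, and its axes turn with the cylinder.
- dose (a joint): Dose lever of the steriliser: angle in rad. At 0 it leans 0.7 rad towards the steriliser's front (its own -x); 0.7 is straight up; 1.4 leans back as far. Stays where left. Starts between 0 and 0.3.
- dose_tip (a point): Centre of the lever's black ball (26 mm diameter), 65 mm from its pivot.
- dose_pivot (a point): Pivot of the dose lever, 72 mm above the vanity; it swings about the steriliser's y axis. Its base block is 70 x 50 mm, 25 mm tall above the steriliser top, with a 26 mm pivot barrel.
- key_block: Wooden key block fixed on the vanity, 70 x 70 x 30 mm; in the middle of its top a slot 20 mm (its x) by 12 mm (its y), 22 mm deep, in which the key stands. Origin at the centre of its underside.
- key: Switch key standing upright in the key block, 35 g: steel blade 16 mm (x) by 8 mm (y), 30 mm long, below a black bow 30 mm (x) by 10 mm (y) by 28 mm tall; 58 mm in all. Origin at the centre of the blade's foot, z up through the bow. A half turn about z makes no difference.
- vial1: Screw-top vial of amber glass with a white cap, upright on the vanity, 32 mm diameter, 48 mm tall, about 50 g, with a thick heavy glass base; origin at the centre of its underside, z up. Two to four vials are present; the others are absent (None).
- vial2: Screw-top vial of amber glass with a white cap, upright on the vanity, 32 mm diameter, 48 mm tall, about 50 g, with a thick heavy glass base; origin at the centre of its underside, z up. Two to four vials are present; the others are absent (None).
- vial3: Screw-top vial of amber glass with a white cap, upright on the vanity, 32 mm diameter, 48 mm tall, about 50 g, with a thick heavy glass base; origin at the centre of its underside, z up. Two to four vials are present; the others are absent (None).
- vial4: Screw-top vial of amber glass with a white cap, upright on the vanity, 32 mm diameter, 48 mm tall, about 50 g, with a thick heavy glass base; origin at the centre of its underside, z up. Two to four vials are present; the others are absent (None).
- tumbler: Bystander: white ceramic tumbler, 72 mm diameter, 100 mm tall, behind the steriliser. Origin at the centre of its underside. Leave alone.
- cream: Bystander: white cream jar with steel cap, 64 mm diameter, 50 mm tall, behind the steriliser. Origin at the centre of its underside. Leave alone.
- tweezer: Bystander: black plastic tweezer lying flat, 90 mm long, 8 mm tall, to the right. Origin at its middle on the underside. Leave alone.
- wood_box: Bystander: closed wooden box with sliding lid, 90 x 130 x 50 mm, to the right beyond the mirror. Origin at the centre of its underside. Leave alone.
Things that resemble listed ones, but are neither listed nor needed, are in the scene too. Leave any purple look-alike of the vial2 alone. What is shaped like the vial3 but green is not meant.

How it is judged (in metres and radians):
On the way, in this order (a step that is already met when the one before it is completed fails the run):
1. the mirror arm is swung clear of the tray (value of joint mirror above 1.3 rad), for 0.2 s.
2. every vial stands in a well of the tray (((horizontal distance between vial1 and tray_hole0 below 0.006 m and z of vial1 in the frame of tray_hole0 below -0.018 m) or (horizontal distance between vial1 and tray_hole1 below 0.006 m and z of vial1 in the frame of tray_hole1 below -0.018 m) or (horizontal distance between vial1 and tray_hole2 below 0.006 m and z of vial1 in the frame of tray_hole2 below -0.018 m) or (horizontal distance between vial1 and tray_hole3 below 0.006 m and z of vial1 in the frame of tray_hole3 below -0.018 m)) and angle between each of vial1, vial2, vial3, vial4's own z axis and vertical below 0.15 rad and ((horizontal distance between vial2 and tray_hole0 below 0.006 m and z of vial2 in the frame of tray_hole0 below -0.018 m) or (horizontal distance between vial2 and tray_hole1 below 0.006 m and z of vial2 in the frame of tray_hole1 below -0.018 m) or (horizontal distance between vial2 and tray_hole2 below 0.006 m and z of vial2 in the frame of tray_hole2 below -0.018 m) or (horizontal distance between vial2 and tray_hole3 below 0.006 m and z of vial2 in the frame of tray_hole3 below -0.018 m)) and ((horizontal distance between vial3 and tray_hole0 below 0.006 m and z of vial3 in the frame of tray_hole0 below -0.018 m) or (horizontal distance between vial3 and tray_hole1 below 0.006 m and z of vial3 in the frame of tray_hole1 below -0.018 m) or (horizontal distance between vial3 and tray_hole2 below 0.006 m and z of vial3 in the frame of tray_hole2 below -0.018 m) or (horizontal distance between vial3 and tray_hole3 below 0.006 m and z of vial3 in the frame of tray_hole3 below -0.018 m)) and ((horizontal distance between vial4 and tray_hole0 below 0.006 m and z of vial4 in the frame of tray_hole0 below -0.018 m) or (horizontal distance between vial4 and tray_hole1 below 0.006 m and z of vial4 in the frame of tray_hole1 below -0.018 m) or (horizontal distance between vial4 and tray_hole2 below 0.006 m and z of vial4 in the frame of tray_hole2 below -0.018 m) or (horizontal distance between vial4 and tray_hole3 below 0.006 m and z of vial4 in the frame of tray_hole3 below -0.018 m))), for 0.2 s.
3. the key is home in the switch, still off (horizontal distance between key and switch_slot below 0.005 m and z of key in the frame of switch_slot below -0.014 m and angle between key's own z axis and vertical below 0.15 rad and value of joint switch below 0.5 rad), for 0.1 s.
4. the key has turned the switch clockwise to its stop (horizontal distance between key and switch_slot below 0.005 m and z of key in the frame of switch_slot below -0.014 m and angle between key's own z axis and vertical below 0.15 rad and value of joint switch above 0.93 rad), for 0.2 s.
5. the dose lever stands straight up (value of joint dose between 0.58 and 0.82 rad), for 0.2 s.
At the end, for the whole second after the job is handed in: Mirror arm past 1.3 rad; each vial present upright (0.15 rad), within 6 mm of a well's centre and 18 mm deep; key upright in the switch, 14 mm deep, within 5 mm of its axis; switch past 0.93 rad; dose lever within 0.12 rad of upright; vials and key at rest (all of step 2 and all of step 4 and all of step 5 and value of joint mirror above 1.3 rad and linear speed of each of key, vial1, vial2, vial3, vial4 below 0.02 m/s); the robot touches nothing.
It fails at once if the tumbler is pushed more than 30 mm (distance of tumbler from where it was at the start of the episode above 0.03 m).
It fails at once if the cream is pushed more than 30 mm (distance of cream from where it was at the start of the episode above 0.03 m).
It fails at once if the tweezer is pushed more than 30 mm (distance of tweezer from where it was at the start of the episode above 0.03 m).
It fails at once if the wood box is pushed more than 30 mm (distance of wood_box from where it was at the start of the episode above 0.03 m).
Of vial1, vial2, vial3, vial4 only 2 to 4 are there at a start; the rules pass over those that are not, and their reading is None.
At some moment in a run one of vial1, vial2, vial3, vial4 may be knocked a few centimetres aside while the robot is not near it.
It also fails if it takes over 210 s, if anything falls off the work surface, if the arm or the gripper's body presses on something with over 40 N, if the wrist force passes 120 N, or if a joint passes its speed limit or range.

## Working session

There is one attempt and no reset: what is moved stays moved. The work goes in short steps, Python scripts to look and compute and a tool call to move; the robot and the scene stay as the last step left them, time stands still between calls to the robot, and variables do not carry over. Pictures are saved under pics/ and viewed, at most 15 in all, crops included, and the job is handed in when it is done.

Besides the shell and the picture viewer there is one more tool, called after "Request:" by a JSON object that holds its "api" and its "payload", one argument or row to a line. send_rows: Moves the arm, as the interface text tells. Its arguments: {"type":"object","properties":{"offset":{"type":"array"},"delta_rot":{"type":"array"},"grip":{"type":"number"}},"required":["offset","delta_rot"]}

```bash
mkdir -p pics; ls
cat > h.py <<'E'
import numpy as np, cv2
from scipy.spatial.transform import Rotation as R
from plant import get_obs, optics, ticket, finder
def K(c):
    return np.array([[c["fx"],0,c["cx"]],[0,c["fy"],c["cy"]],[0,0,1.]]), np.array([c["k1"],0,0,0,0])
def ray(c,uv):
    k,d=K(c); p=cv2.undistortPoints(np.array([[uv]],float),k,d,None,None,None) if False else cv2.undistortPointsIter(np.array([[uv]],float),k,d,None,None,(3,50,1e-9))
    T=np.array(c["world_from_camera"]); v=T[:3,:3]@np.array([p[0,0,0],p[0,0,1],1]); return T[:3,3],v/np.linalg.norm(v)
def onz(c,uv,z):
    o,v=ray(c,uv); return o+v*(z-o[2])/v[2]
def proj(c,P):
    T=np.linalg.inv(np.array(c["world_from_camera"])); k,d=K(c)
    q,_=cv2.projectPoints(np.array(P,float).reshape(-1,1,3),cv2.Rodrigues(T[:3,:3])[0],T[:3,3],k,d); return q[:,0]
def tri(obs):
    A=np.zeros((3,3));b=np.zeros(3)
    for c,uv in obs:
        o,v=ray(c,uv);M=np.eye(3)-np.outer(v,v);A+=M;b+=M@o
    return np.linalg.solve(A,b)
def rel(p,yaw=None,obs=None):
    "offset/rot numbers to reach TCP p, tool down, with tool yaw (x axis heading)"
    s=obs or get_obs(); Rc=R.from_euler("xyz",s["tcp_rot"]); 
    o=Rc.inv().apply(np.array(p)-s["tool_pos"])/120
    out=[o.round(4)]
    if yaw is not None:
        Rt=R.from_euler("xyz",[np.pi,0,yaw]); out.append(((Rc.inv()*Rt).as_rotvec()/(2*np.pi)).round(4))
    return out
E
python3 - <<'E'
from h import *
print(get_obs())
for n in ["scene","side","wrist"]:
    im=optics.capture(n); cv2.imwrite(f"pics/{n}0.png",im[:,:,::-1])
    c=optics.get_calibration(n); print(n,{k:(np.round(v,3).tolist()) for k,v in c.items()})
a=cv2.imread("pics/scene0.png");b=cv2.imread("pics/side0.png")
for n in ["scene","side"]:
    c=optics.get_calibration(n)
    for t in ["mirror_hinge","mirror_grip","tray_hole0","tray_hole1","tray_hole2","tray_hole3","switch_slot","dose_tip","dose_pivot","key","key_block","vial1","steriliser"]:
        z=dict(mirror_hinge=165,mirror_grip=199.5,switch_slot=74,dose_pivot=72,dose_tip=125,key=8,key_block=0,vial1=0,steriliser=0).get(t,72)
        for r in finder.pinpoint(t,n)[:7]: print(n,t,round(r["confidence"],2),np.round(r["uv"],1),onz(c,r["uv"],z).round(0))
E
```

```text
pics
{'time': 0.0, 'joint_positions': array([-1.46099459e+00,  3.42739859e-01,  1.52504920e+00,  5.84144751e-06,
        1.27539370e+00, -1.45990582e-01]), 'dq': array([-1.43848571e-03, -1.51145922e-04, -5.73869093e-04,  2.18615641e-03,
       -7.32340477e-05, -3.52868916e-04]), 'tau': array([-7.76026391e-04, -4.31246281e+01, -2.44222373e+01,  7.17707165e-02,
        5.58627828e-02, -9.20887464e-05]), 'tool_pos': array([ 132.81276616, -507.48806248,  226.02484038]), 'tcp_rot': array([-3.14002027e+00, -2.36844001e-04,  2.55790430e-01]), 'contact_force': array([ 0.55421171, -0.27748905, -0.74114952]), 'moment': array([-0.03048183,  0.05555701, -0.01394851]), 'finger_force': 0.0, 'grip_width': 91.85514831272725}
scene {'fx': 430.354, 'fy': 430.354, 'cx': 327.841, 'cy': 207.898, 'k1': 0.014, 'world_from_camera': [[-0.664, 0.621, -0.416, 1129.493], [0.747, 0.55, -0.373, 491.681], [-0.003, -0.559, -0.829, 1239.512], [0.0, 0.0, 0.0, 1.0]]}
side {'fx': 512.134, 'fy': 512.134, 'cx': 329.958, 'cy': 204.948, 'k1': -0.02, 'world_from_camera': [[-0.984, -0.121, 0.128, 433.638], [-0.175, 0.729, -0
[... 3172 characters left out ...]
2.]
side tray_hole3 0.65 [337.1 179.3] [ 608. -145.   72.]
side tray_hole3 0.57 [358.2 178.3] [ 550. -159.   72.]
side switch_slot 0.61 [346.1 217. ] [561.  -7.  74.]
side dose_tip 0.49 [358.4 231.1] [518.  77. 125.]
side dose_tip 0.42 [388.3 301.7] [425. 264. 125.]
side dose_pivot 0.53 [342.7 246.8] [554.  91.  72.]
side key 0.58 [301.6 310.6] [629. 251.   8.]
side key_block 0.93 [300.8 310.8] [632. 247.   0.]
side vial1 0.7 [343.  371.6] [506. 383.   0.]
side vial1 0.65 [388.2 341.1] [414. 292.   0.]
side vial1 0.65 [389.  301.4] [423. 185.   0.]
side vial1 0.65 [399.8 272.3] [404.  93.   0.]
side vial1 0.63 [306.7 386.8] [579. 431.   0.]
side steriliser 0.55 [347.  230.2] [560. -24.   0.]
```

View pics/scene0.png

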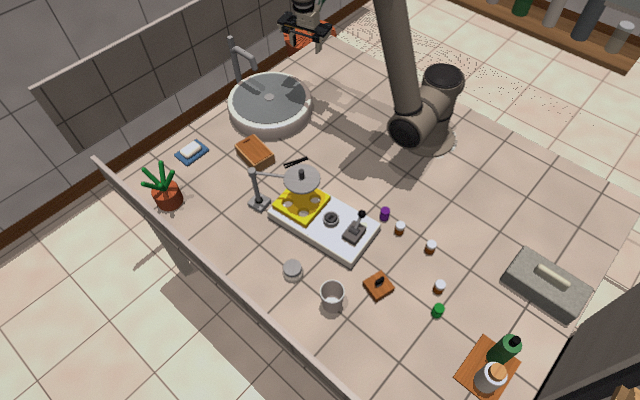

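View pics/side0.png

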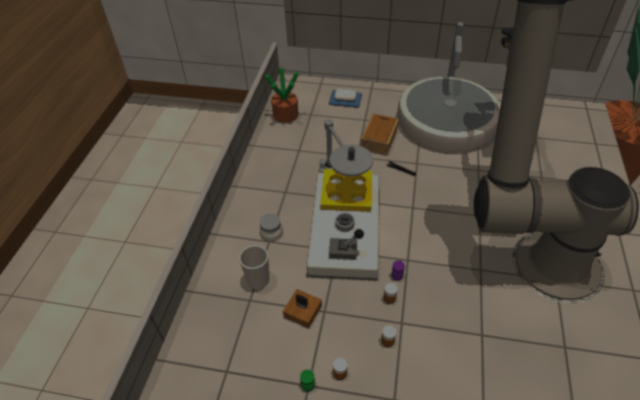

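Candidates for vials (scene px): white-capped amber at (400,227), (431,246) and (440,286) are the real ones. Purple (385,213) and green (438,311) are look-alikes to leave. The mirror grip knob is at (301,174) in scene and (352,153) in side. The key is in its block at (379,285), and the yellow tray is under the mirror. I'll go above the mirror for a close look first.

Run:
```python
from h import *
print(rel([540,-120,400],-1.0), rel([330,-310,380],-.4))
```

```text
[array([ 4.1004, -2.2688, -1.444 ]), array([ 0.    , -0.    ,  0.1999])] [array([ 2.0067, -1.1799, -1.2772]), array([ 0.    , -0.    ,  0.1044])]
```

Request:
{"api": "send_rows", "payload": {
  "offset": [
    [0.6, -0.4, -0.8],
    [0.8, -0.5, -0.9],
    [0.8, -0.5, -0.9]
  ],
  "delta_rot": [
    [0, 0, 0],
    [0, 0, 0],
    [0, 0, 0]
  ]
}}

```text
time: 1.82
tool_pos: [211.9, -424.6, 337.3]
tcp_rot: [3.138, -0.001, 0.257]
contact_force: [-0.3, 0.1, -0.1]
grip_width: 91.9
finger_force: 0.0
```

Request:
{"api": "send_rows", "payload": {
  "offset": [
    [0.4, -0.2, -0.2],
    [0.9, -0.5, -0.55],
    [0.9, -0.5, -0.55]
  ],
  "delta_rot": [
    [0, 0, 0],
    [0, 0, 0],
    [0, 0, 0]
  ]
}}

```text
time: 2.2
tool_pos: [301.6, -338.7, 403.0]
tcp_rot: [3.138, -0.002, 0.259]
contact_force: [-0.8, -0.6, -0.5]
grip_width: 91.6
finger_force: 0.0
```

Request:
{"api": "send_rows", "payload": {
  "offset": [
    [0.4, -0.2, 0],
    [0.9, -0.5, 0],
    [0.9, -0.5, 0]
  ],
  "delta_rot": [
    [0, 0, 0],
    [0, 0, 0],
    [0, 0, 0]
  ]
}}

```text
time: 2.58
tool_pos: [390.7, -252.7, 400.1]
tcp_rot: [-3.141, 0.0, 0.26]
contact_force: [-0.4, 0.2, 0.5]
grip_width: 91.8
finger_force: 0.0
```

Request:
{"api": "send_rows", "payload": {
  "offset": [
    [0.4, -0.2, 0],
    [0.8, -0.4, 0],
    [0.8, -0.4, 0],
    [0.8, -0.4, 0],
    [0.8, -0.4, 0],
    [0.8, -0.4, 0],
    [0.8, -0.4, 0],
    [0.8, -0.4, 0]
  ],
  "delta_rot": [
    [0, 0, 0.025],
    [0, 0, 0.05],
    [0, 0, 0.075],
    [0, 0, 0.1],
    [0, 0, 0.125],
    [0, 0, 0.15],
    [0, 0, 0.175],
    [0, 0, 0.2]
  ]
}}

```text
time: 3.58
tool_pos: [469.3, -185.6, 400.1]
tcp_rot: [3.14, 0.0, -1.008]
contact_force: [-0.2, 0.5, 0.6]
grip_width: 91.7
finger_force: 0.0
```

Run:
```python
from h import *
s=get_obs(); print(s["tool_pos"],s["tcp_rot"],s["time"])
c=optics.get_calibration("wrist"); im=optics.capture("wrist"); cv2.imwrite("pics/w1.png",im[:,:,::-1])
for t,z in [("mirror_hinge",165),("mirror_grip",199.5),("tray_hole0",72),("switch_slot",74),("dose_tip",125),("dose_pivot",72)]:
    for r in finder.pinpoint(t,"wrist")[:5]: print(t,round(r["confidence"],2),np.round(r["uv"],1),onz(c,r["uv"],z).round(0))
```

```text
[ 469.25552178 -185.62914092  400.09038244] [ 3.14039359e+00  4.81754198e-04 -1.00768048e+00] 3.575
mirror_hinge 0.96 [207.7  19.3] [ 657. -256.  165.]
mirror_grip 0.87 [217.6 173.7] [ 564. -123.  200.]
mirror_grip 0.33 [108.3 153.4] [677. -79. 200.]
tray_hole0 0.94 [223.5 123. ] [ 610. -149.   72.]
tray_hole0 0.84 [260.7 140.9] [ 552. -155.   72.]
switch_slot 0.61 [203.5 218.6] [569.  -4.  74.]
dose_tip 0.33 [262.8 140.2] [ 546. -167.  125.]
dose_pivot 0.35 [263.8 141. ] [ 548. -157.   72.]
```

View pics/w1.png

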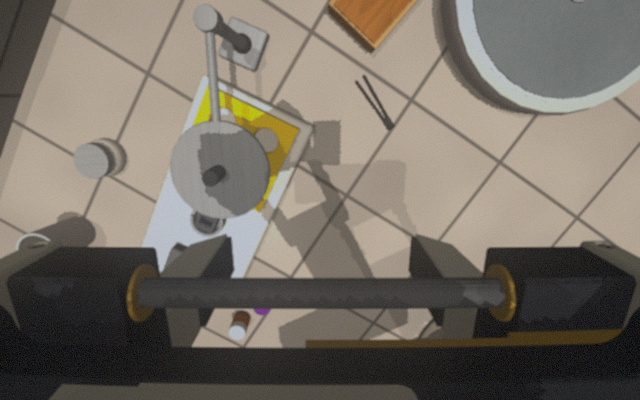

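Wrist view: the knob is at (216,174), hinge at (208,18), and the tray lies under the mirror, consistent with both fixed cameras (hinge 657,-256; knob 564,-123).

Run:
```python
from h import *
print(rel([564,-123,240],-.96))
# arc, tool frame at start of arc: psi0=-.96
th0=.61;H=np.array([656.5,-256])
P0=H+161*np.array([-np.sin(th0),np.cos(th0)])
Rt=R.from_euler("xyz",[np.pi,0,-.96])
for k in range(1,9):
    t=th0+k*.17; P=H+161*np.array([-np.sin(t),np.cos(t)])
    print((Rt.inv().apply([*(P-P0),0])/120).round(3), round(-k*.17/2/np.pi,4),P.round())
```

```text
[array([-0.0061, -0.938 ,  1.3379]), array([ 0.    ,  0.    , -0.0063])]
[0.019 0.227 0.   ] -0.0271 [ 543. -142.]
[0.076 0.447 0.   ] -0.0541 [ 526. -162.]
[0.17  0.655 0.   ] -0.0812 [ 512. -186.]
[0.298 0.844 0.   ] -0.1082 [ 502. -211.]
[0.455 1.008 0.   ] -0.1353 [ 496. -238.]
[0.639 1.144 0.   ] -0.1623 [ 496. -266.]
[0.842 1.246 0.   ] -0.1894 [ 500. -293.]
[1.06  1.313 0.   ] -0.2165 [ 508. -319.]
```

Request:
{"api": "send_rows", "payload": {
  "offset": [
    [0, -0.5, 0.3],
    [0, -0.94, 0.6],
    [0, -0.94, 0.9],
    [0, -0.94, 0.9]
  ],
  "delta_rot": [
    [0, 0, -0.006],
    [0, 0, -0.006],
    [0, 0, -0.006],
    [0, 0, -0.006]
  ]
}}

```text
time: 4.42
tool_pos: [563.7, -122.3, 289.4]
tcp_rot: [3.137, 0.006, -0.961]
contact_force: [0.3, 0.0, 0.8]
grip_width: 91.7
finger_force: 0.0
```

Request:
{"api": "send_rows", "payload": {
  "offset": [
    [0, 0, 0.3],
    [0, 0, 0.6],
    [0, 0, 0.84],
    [0, 0, 0.84]
  ],
  "delta_rot": [
    [0, 0, 0],
    [0, 0, 0],
    [0, 0, 0],
    [0, 0, 0]
  ]
}}

```text
time: 4.92
tool_pos: [564.2, -123.9, 192.2]
tcp_rot: [3.14, 0.001, -0.963]
contact_force: [0.1, 0.5, 0.1]
grip_width: 91.7
finger_force: 0.0
```

Request:
{"api": "send_rows", "payload": {
  "offset": [
    [0, 0, 0],
    [0, 0, 0],
    [0, 0, 0],
    [0, 0, 0],
    [0, 0, 0],
    [0, 0, 0]
  ],
  "delta_rot": [
    [0, 0, 0],
    [0, 0, 0],
    [0, 0, 0],
    [0, 0, 0],
    [0, 0, 0],
    [0, 0, 0]
  ],
  "grip": 0.27
}}

```text
time: 5.68
tool_pos: [564.9, -123.2, 191.9]
tcp_rot: [3.141, -0.0, -0.963]
contact_force: [-0.0, -0.1, -0.6]
grip_width: 36.3
finger_force: 0.0
```

Request:
{"api": "send_rows", "payload": {
  "offset": [
    [0.005, 0.114, 0],
    [0.019, 0.227, 0],
    [0.043, 0.338, 0],
    [0.076, 0.447, 0],
    [0.119, 0.553, 0],
    [0.17, 0.655, 0],
    [0.23, 0.752, 0],
    [0.298, 0.844, 0]
  ],
  "delta_rot": [
    [0, 0, -0.0135],
    [0, 0, -0.027],
    [0, 0, -0.0405],
    [0, 0, -0.054],
    [0, 0, -0.0675],
    [0, 0, -0.081],
    [0, 0, -0.0945],
    [0, 0, -0.108]
  ]
}}

```text
time: 6.68
tool_pos: [501.9, -210.6, 191.9]
tcp_rot: [-3.141, 0.0, -0.282]
contact_force: [0.6, 0.5, 0.3]
grip_width: 25.1
finger_force: 0.2
```

Request:
{"api": "send_rows", "payload": {
  "offset": [
    [0.005, 0.114, 0],
    [0.019, 0.227, 0],
    [0.043, 0.338, 0],
    [0.076, 0.447, 0],
    [0.119, 0.553, 0],
    [0.17, 0.655, 0],
    [0.23, 0.752, 0],
    [0.298, 0.844, 0]
  ],
  "delta_rot": [
    [0, 0, -0.0135],
    [0, 0, -0.027],
    [0, 0, -0.0405],
    [0, 0, -0.054],
    [0, 0, -0.0675],
    [0, 0, -0.081],
    [0, 0, -0.0945],
    [0, 0, -0.108]
  ]
}}

```text
time: 7.68
tool_pos: [508.0, -318.0, 191.8]
tcp_rot: [-3.141, 0.0, 0.397]
contact_force: [0.6, -0.0, 0.3]
grip_width: 24.8
finger_force: 0.2
```

Request:
{"api": "send_rows", "payload": {
  "offset": [
    [0.005, 0.114, 0],
    [0.019, 0.227, 0],
    [0.043, 0.338, 0],
    [0.043, 0.338, 0],
    [0.043, 0.338, 0],
    [0.043, 0.338, 0]
  ],
  "delta_rot": [
    [0, 0, -0.0135],
    [0, 0, -0.027],
    [0, 0, -0.0405],
    [0, 0, -0.0405],
    [0, 0, -0.0405],
    [0, 0, -0.0405]
  ]
}}

```text
time: 8.43
tool_pos: [528.2, -352.7, 192.1]
tcp_rot: [-3.142, 0.0, 0.648]
contact_force: [0.4, 0.3, 0.4]
grip_width: 24.7
finger_force: 0.0
```

Request:
{"api": "send_rows", "payload": {
  "offset": [
    [0, 0, 0],
    [0, 0, 0],
    [0, 0, 0],
    [0, 0, -0.5],
    [0, 0, -0.8],
    [0, 0, -0.8]
  ],
  "delta_rot": [
    [0, 0, 0],
    [0, 0, 0],
    [0, 0, 0],
    [0, 0, 0],
    [0, 0, 0],
    [0, 0, 0]
  ],
  "grip": 0.6
}}

```text
time: 9.18
tool_pos: [529.3, -353.9, 291.7]
tcp_rot: [3.135, -0.001, 0.648]
contact_force: [0.6, -0.7, 0.2]
grip_width: 54.7
finger_force: 0.0
```

Run:
```python
from h import *
s=get_obs(); print(s["tool_pos"],s["tcp_rot"],s["time"])
for n in ["scene","side"]:
    c=optics.get_calibration(n); im=optics.capture(n); cv2.imwrite(f"pics/{n}1.png",im[:,:,::-1])
    for t,z in [("mirror_hinge",165),("mirror_grip",199.5),("tray_hole0",72),("switch_slot",74),("dose_tip",125),("dose_pivot",72),("vial1",0),("key",8)]:
        for r in finder.pinpoint(t,n)[:5]: print(t,round(r["confidence"],2),np.round(r["uv"],1),onz(c,r["uv"],z).round(0))
# next goal: look-down over tray
print(rel([470,-60,360],0.1))
```

```text
[ 529.33320708 -353.91992092  291.70059542] [ 3.13452698e+00 -1.48646797e-03  6.48472699e-01] 9.175
mirror_hinge 0.85 [251.3 176.2] [ 660. -254.  165.]
mirror_hinge 0.72 [382.8 288.9] [688. 291. 165.]
mirror_hinge 0.45 [297.5 188.5] [ 598. -111.  165.]
mirror_grip 0.86 [257.2 132.1] [ 536. -352.  200.]
tray_hole0 0.92 [297.8 187.9] [ 550. -164.   72.]
tray_hole0 0.78 [287.9 205.7] [ 624. -138.   72.]
tray_hole0 0.72 [302.3 211.5] [609. -87.  72.]
tray_hole0 0.57 [314.5 199.2] [547. -90.  72.]
switch_slot 0.74 [330.5 218.5] [569.   1.  74.]
switch_slot 0.49 [258.  131.2] [ 460. -455.   74.]
dose_tip 0.51 [361.3 213.8] [518.  82. 125.]
dose_pivot 0.49 [353.7 233.3] [561.  91.  72.]
dose_pivot 0.49 [305.4 213.5] [608. -74.  72.]
dose_pivot 0.22 [360.5 214.2] [491.  62.  72.]
vial1 0.72 [438.3 289.5] [508. 389.   0.]
vial1 0.6 [396.  232.8] [431. 171.   0.]
vial1 0.56 [427.9 249.4] [413. 286.   0.]
vial1 0.53 [432.1 313.9] [586. 418.   0.]
vial1 0.42 [287. 203.] [ 586. -187.    0.]
key 0.68 [291.2 272. ] [768.  12.   8.]
key 0.51 [379.5 285.9] [622. 248.   8.]
mirror_hinge 0.65 [325.5 128.2] [ 659. -251.  165.]
mirror_grip 0.56 [377.7 104.1] [ 522. -341.  200.]
tray_hole0 0.73 [334.6 179.3] [ 615. -144.   72.]
tray_hole0 0.64 [359.6 177.6] [ 546. -162.   72.]
tray_hole0 0.61 [357.6 198.8] [540. -79.  72.]
tray_hole0 0.57 [332.4 194.8] [611. -83.  72.]
switch_slot 0.67 [376.7 103.8] [ 538. -512.   74.]
switch_slot 0.6 [344.5 219.8] [564.   3.  74.]
dose_tip 0.48 [359.  232.9] [515.  82. 125.]
dose_pivot 0.47 [342.9 246.3] [554.  89.  72.]
vial1 0.75 [389.3 340.3] [412. 289.   0.]
vial1 0.73 [343.9 373.3] [503. 387.   0.]
vial1 0.68 [387.  300.3] [428. 182.   0.]
vial1 0.68 [398. 277.] [407. 109.   0.]
vial1 0.53 [307.8 385.4] [577. 428.   0.]
key 0.44 [301.9 309.8] [629. 248.   8.]
[array([ 1.0877, -2.2406, -0.6007]), array([ 0.    , -0.    ,  0.0873])]
```

View pics/scene1.png

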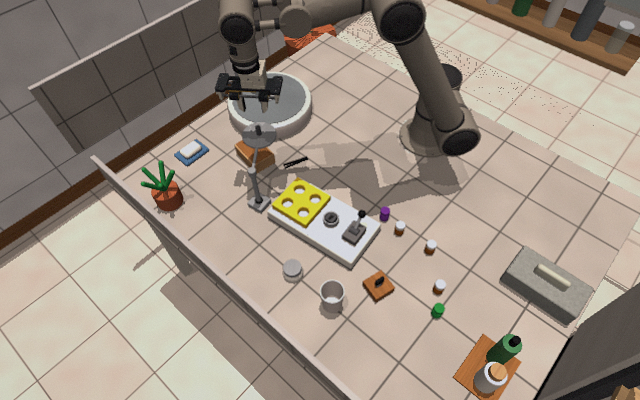

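The scene picture shows the mirror clear at (258,131), with the four wells open round (301,202). Next I'll take a precise wrist look over the tray and switch.

Run:
```python
from h import *
print(rel([540,-50,290],0.13))
```

```text
[array([ 1.6029, -1.9548, -0.0173]), array([ 0.    , -0.    ,  0.0825])]
```

Request:
{"api": "send_rows", "payload": {
  "offset": [
    [0.3, -0.35, 0],
    [0.6, -0.7, 0],
    [0.8, -0.98, 0],
    [0.8, -0.98, 0]
  ],
  "delta_rot": [
    [0, 0, 0],
    [0, 0, 0],
    [0, 0, 0],
    [0, 0, 0]
  ]
}}

```text
time: 10.58
tool_pos: [534.0, -198.7, 288.7]
tcp_rot: [3.141, -0.001, 0.652]
contact_force: [0.5, -0.3, -0.0]
grip_width: 54.8
finger_force: 0.0
```

Request:
{"api": "send_rows", "payload": {
  "offset": [
    [0.3, -0.35, 0],
    [0.6, -0.7, 0],
    [0.8, -0.98, 0],
    [0.8, -0.98, 0],
    [0.8, -0.98, 0]
  ],
  "delta_rot": [
    [0, 0, 0.02],
    [0, 0, 0.04],
    [0, 0, 0.06],
    [0, 0, 0.083],
    [0, 0, 0.083]
  ]
}}

```text
time: 11.2
tool_pos: [539.6, -50.2, 288.0]
tcp_rot: [3.141, -0.0, 0.128]
contact_force: [0.7, 0.6, 0.3]
grip_width: 54.9
finger_force: 0.0
```

Run:
```python
from h import *
s=get_obs(); print(s["tool_pos"],s["tcp_rot"],s["time"])
c=optics.get_calibration("wrist"); im=optics.capture("wrist"); cv2.imwrite("pics/w2.png",im[:,:,::-1])
for t,z in [("tray_hole0",72),("switch_slot",74),("dose_tip",125),("dose_pivot",72),("steriliser",0)]:
    for r in finder.pinpoint(t,"wrist")[:5]: print(t,round(r["confidence"],2),np.round(r["uv"],1),onz(c,r["uv"],z).round(1))
# yellow tray min-area rectangle at z=72
hsv=cv2.cvtColor(im,cv2.COLOR_RGB2HSV)
m=cv2.inRange(hsv,(22,120,60),(35,255,255)); 
cnt,_=cv2.findContours(m,cv2.RETR_CCOMP,cv2.CHAIN_APPROX_NONE)
cs=sorted(cnt,key=cv2.contourArea)[::-1][:7]
for k in cs:
    P=np.array([onz(c,p[0],72)[:2] for p in k.astype(float)],np.float32)
    print(len(k),cv2.contourArea(k),cv2.minAreaRect(P),cv2.minEnclosingCircle(P))
```

```text
[539.61469191 -50.20166211 287.96689861] [ 3.14096564e+00 -2.61876606e-04  1.28353443e-01] 11.2
tray_hole0 0.98 [361.7 114.2] [605.7 -85.9  72. ]
tray_hole0 0.81 [361.6 172.5] [541.7 -96.2  72. ]
tray_hole0 0.72 [421.  116.2] [ 612.2 -150.6   72. ]
tray_hole0 0.56 [414.3 175.5] [ 546.1 -156.8   72. ]
tray_hole0 0.18 [474.9 247.4] [ 467.1 -250.1   72. ]
switch_slot 0.7 [278.9 141. ] [5.655e+02 5.000e-01 7.400e+01]
dose_tip 0.92 [186.2 189.4] [512.8  82.7 125. ]
dose_pivot 0.89 [202.3 139.1] [556.7  85.9  72. ]
dose_pivot 0.51 [  2.7 140.8] [526.9 319.   72. ]
steriliser 0.77 [313.1 137.8] [565.5 -35.8   0. ]
494 15335.0 ((577.086181640625, -121.37523651123047), (139.19456481933594, 140.63299560546875), 6.262998580932617) ((577.02685546875, -120.83692169189453), 97.73469543457031)
100 937.0 ((606.3922729492188, -82.79061889648438), (37.05909729003906, 37.54545211791992), 53.03617477416992) ((606.424072265625, -83.24696350097656), 19.586515426635742)
92 817.0 ((613.4511108398438, -147.04127502441406), (37.31464385986328, 32.959808349609375), 11.076591491699219) ((613.4400634765625, -147.88844299316406), 19.10926055908203)
90 770.0 ((542.682373046875, -89.82360076904297), (34.68092346191406, 37.75019073486328), 53.242000579833984) ((542.646484375, -90.49871063232422), 19.34792709350586)
83 676.5 ((549.901123046875, -154.1372528076172), (31.483121871948242, 36.36975860595703), 54.65219497680664) ((549.5028076171875, -154.47418212890625), 18.53899383544922)
4 2.0 ((626.4718627929688, -159.84893798828125), (1.6296987533569336, 1.4562029838562012), 55.9862174987793) ((626.4718627929688, -159.84896850585938), 1.0928540229797363)
4 2.0 ((550.8544311523438, -170.6996612548828), (1.7404078245162964, 1.5739363431930542), 54.52469253540039) ((550.8544921875, -170.69967651367188), 1.1733747720718384)
```

View pics/w2.png

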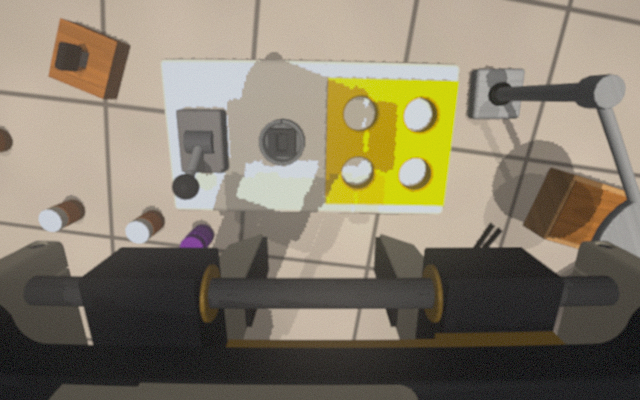

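The w2 picture shows four free wells at (360,113), (420,115), (358,172) and (414,172), and the key cylinder at (281,141). The lever ball is at (186,186), the key block at (89,58), and vials at the left at (57,217) and (145,228). Next I'll go over the vials.

Request:
{"api": "send_rows", "payload": {
  "offset": [
    [-0.1, -0.5, 0],
    [-0.18, -0.96, 0],
    [-0.18, -0.96, 0]
  ],
  "delta_rot": [
    [0, 0, 0],
    [0, 0, 0],
    [0, 0, 0]
  ]
}}

```text
time: 11.88
tool_pos: [502.3, 64.5, 288.3]
tcp_rot: [-3.141, -0.0, 0.132]
contact_force: [0.3, -0.3, 0.1]
grip_width: 54.7
finger_force: 0.0
```

Request:
{"api": "send_rows", "payload": {
  "offset": [
    [-0.1, -0.5, 0],
    [-0.18, -0.96, 0],
    [-0.18, -0.96, 0]
  ],
  "delta_rot": [
    [0, 0, 0],
    [0, 0, 0],
    [0, 0, 0]
  ]
}}

```text
time: 12.25
tool_pos: [466.7, 175.3, 288.0]
tcp_rot: [-3.141, -0.0, 0.132]
contact_force: [0.4, -0.3, 0.6]
grip_width: 55.3
finger_force: 0.0
```

Request:
{"api": "send_rows", "payload": {
  "offset": [
    [-0.1, -0.5, 0],
    [-0.18, -0.96, 0],
    [-0.18, -0.96, 0],
    [-0.18, -0.96, 0]
  ],
  "delta_rot": [
    [0, 0, 0],
    [0, 0, 0],
    [0, 0, 0],
    [0, 0, 0]
  ]
}}

```text
time: 12.75
tool_pos: [432.2, 283.5, 287.7]
tcp_rot: [3.14, -0.0, 0.126]
contact_force: [-0.3, -0.3, 0.0]
grip_width: 55.1
finger_force: 0.0
```

```bash
cat >> h.py <<'E'
def white_caps(c,im,boxes,z=48):
    out=[]
    hsv=cv2.cvtColor(im,cv2.COLOR_RGB2HSV)
    for b in boxes:
        l,t,r,bb=[int(v) for v in b]; l,t=max(l-4,0),max(t-4,0); sub=hsv[t:bb+5,l:r+5]
        m=((sub[:,:,1]<60)&(sub[:,:,2]>150)).astype(np.uint8)
        cnt,_=cv2.findContours(m,cv2.RETR_EXTERNAL,cv2.CHAIN_APPROX_NONE)
        if not cnt: continue
        k=max(cnt,key=cv2.contourArea).astype(float)[:,0]+[l,t]
        P=np.array([onz(c,p,z)[:2] for p in k],np.float32); out.append((k.mean(0).round(1),cv2.minAreaRect(P)))
    return out
E
python3 - <<'E'
from h import *
s=get_obs(); print(s["tool_pos"],s["tcp_rot"],s["time"])
c=optics.get_calibration("wrist"); im=optics.capture("wrist"); cv2.imwrite("pics/w3.png",im[:,:,::-1])
for r in finder.pinpoint("vial1","wrist"): print(round(r["confidence"],2),np.round(r["uv"],1),onz(c,r["uv"],0).round(1))
for r in finder.silhouettes("vial1","wrist"):
    print(r["confidence"],np.round(r["box"]),cv2.mean(im,r["region"].astype(np.uint8))[:3]); print(white_caps(c,im,[r["box"]]))
for t,z in [("key",8),("key_block",30)]:
    for r in finder.pinpoint(t,"wrist")[:3]: print(t,round(r["confidence"],2),np.round(r["uv"],1),onz(c,r["uv"],z).round(1))
E
```

```text
[432.21605106 283.52501898 287.68025272] [ 3.14049460e+00 -2.24722288e-05  1.26437692e-01] 12.75
0.87 [447.7 188.7] [412.7 104.4   0. ]
0.81 [219.9  27.7] [577.  426.9   0. ]
0.63 [398.  177.4] [419.7 176.1   0. ]
0.56 [250.2  87.4] [511.5 384.8   0. ]
0.92 [194.   1. 235.  44.] (81.91369606003752, 140.22607879924954, 81.18667917448406)
[(array([199.9,  40.2]), ((556.504150390625, 431.2441711425781), (21.717653274536133, 30.124792098999023), 2.826641082763672))]
0.72 [385. 165. 421. 196.] (177.54358974358973, 172.8474358974359, 171.13846153846154)
[(array([402.9, 179.4]), ((426.28753662109375, 182.03347778320312), (50.339229583740234, 58.66530227661133), 7.370753288269043))]
0.68 [226.  72. 260.  99.] (182.78364779874212, 178.67924528301887, 175.84654088050314)
[(array([243.4,  81.6]), ((512.3790893554688, 384.1958312988281), (39.121761322021484, 48.791683197021484), 6.839919090270996))]
0.61 [308. 117. 336. 146.] (177.89983579638752, 167.13793103448276, 152.32840722495894)
[(array([320.7, 132.3]), ((470.947998046875, 289.1909484863281), (30.75936508178711, 30.7453670501709), 57.563236236572266))]
key 0.53 [372.6   0. ] [628.2 247.6   8. ]
key 0.28 [596.5  83.8] [575.  -52.9   8. ]
key_block 0.8 [370.2   0. ] [621.8 252.6  30. ]
```

View pics/w3.png

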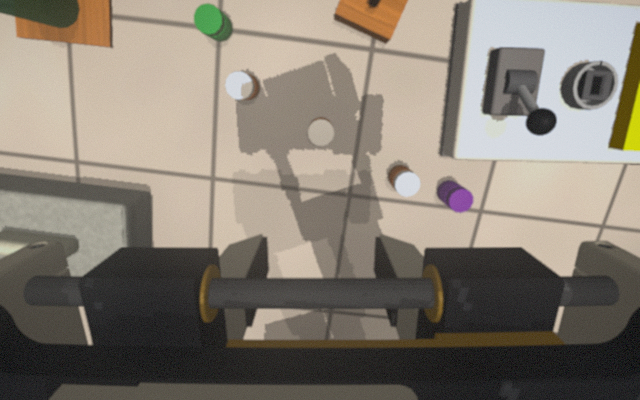

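The w3 picture shows vial caps at (240,85), (321,132) and (406,183). The middle vial has already been knocked from about (413,289) to about (471,289). Green at (210,18) and purple at (455,197) are the look-alikes.

```bash
cat > caps.py <<'E'
from h import *
def caps(c,im,z=48,d=30.5):
    "match white cap discs near network hits: fit by threshold at brightness above local floor"
    res=[]
    for r in finder.boxes_of("vial1","wrist"):
        l,t,rr,b=[int(round(v)) for v in r["box"]]; l=max(l-2,0);t=max(t-2,0)
        sub=im[t:b+3,l:rr+3].astype(int); sat=sub.max(2)-sub.min(2)
        m=((sat<16)&(sub.min(2)>130)).astype(np.uint8); m=cv2.morphologyEx(m,cv2.MORPH_OPEN,np.ones((3,3),np.uint8))
        cnt,_=cv2.findContours(m,cv2.RETR_EXTERNAL,cv2.CHAIN_APPROX_NONE)
        if not cnt: continue
        k=max(cnt,key=cv2.contourArea).astype(float)[:,0]+[l,t]
        P=np.array([onz(c,p,z)[:2] for p in k],np.float32)
        (x,y),rad=cv2.minEnclosingCircle(P); A=cv2.contourArea(P.reshape(-1,1,2))
        e=cv2.fitEllipse(P) if len(P)>5 else None
        res.append((round(r["confidence"],2),[l,t,rr,b],np.round([x,y,rad],1),round(A**.5*1.128,1),np.round(e[0],1),np.round(e[1],1)))
    return res
E
python3 - <<'E'
from caps import *
c=optics.get_calibration("wrist"); im=optics.capture("wrist")
for r in caps(c,im): print(r)
for u,v in [(406,183),(240,85),(321,132)]: print(onz(c,(u,v),48).round(1), im[v,u], im[v-22,u-22])
E
```

```text
(0.96, [387, 162, 421, 197], array([422.9, 176. ,  16.3]), 31.2, array([422.8, 176.2]), array([31. , 31.5]))
(0.66, [224, 68, 260, 103], array([512. , 388. ,  16.2]), 27.0, array([513. , 390.5]), array([25.1, 32.8]))
[423. 178.  48.] [214 218 224] [204 189 170]
[512.2 387.   48. ] [210 216 222] [132 123 111]
[471.1 289.1  48. ] [187 178 162] [139 127 118]
```

Request:
{"api": "send_rows", "payload": {
  "offset": [
    [0.327, -0.006, 0.3],
    [0.327, -0.006, 0.7],
    [0.327, -0.006, 1.0],
    [0.327, -0.006, 1.0]
  ],
  "delta_rot": [
    [0, 0, 0],
    [0, 0, 0],
    [0, 0, 0],
    [0, 0, 0]
  ]
}}

```text
time: 13.6
tool_pos: [468.7, 289.6, 165.5]
tcp_rot: [3.14, 0.006, 0.127]
contact_force: [-0.6, 0.9, 0.4]
grip_width: 55.3
finger_force: 0.0
```

Request:
{"api": "send_rows", "payload": {
  "offset": [
    [0, 0, 0.4],
    [0, 0, 0.7],
    [0, 0, 1.0],
    [0, 0, 1.0]
  ],
  "delta_rot": [
    [0, 0, 0],
    [0, 0, 0],
    [0, 0, 0],
    [0, 0, 0]
  ]
}}

```text
time: 14.1
tool_pos: [469.8, 290.3, 47.6]
tcp_rot: [3.141, 0.002, 0.127]
contact_force: [0.9, 0.4, 0.7]
grip_width: 54.9
finger_force: 0.0
```

Request:
{"api": "send_rows", "payload": {
  "offset": [
    [0, 0, 0.17],
    [0, 0, 0.17]
  ],
  "delta_rot": [
    [0, 0, 0],
    [0, 0, 0]
  ]
}}

```text
time: 14.35
tool_pos: [470.9, 290.8, 29.0]
tcp_rot: [-3.141, -0.001, 0.127]
contact_force: [0.2, 0.2, 0.4]
grip_width: 55.3
finger_force: 0.0
```

Request:
{"api": "send_rows", "payload": {
  "offset": [
    [0, 0, 0],
    [0, 0, 0],
    [0, 0, 0],
    [0, 0, 0],
    [0, 0, 0]
  ],
  "delta_rot": [
    [0, 0, 0],
    [0, 0, 0],
    [0, 0, 0],
    [0, 0, 0],
    [0, 0, 0]
  ],
  "grip": 0.2
}}

```text
time: 14.98
tool_pos: [470.6, 290.7, 28.4]
tcp_rot: [-3.141, -0.001, 0.127]
contact_force: [-0.7, -1.1, 6.5]
grip_width: 31.3
finger_force: 30.0
```

Run:
```python
from h import *
s=get_obs(); print(s["tool_pos"],s["tcp_rot"],s["time"],s["grip_width"],s["finger_force"])
c=optics.get_calibration("wrist"); im=optics.capture("wrist"); cv2.imwrite("pics/w4.png",im[:,:,::-1])
```

```text
[470.59972573 290.7291905   28.35068716] [-3.14131797e+00 -1.35246669e-03  1.27001951e-01] 14.975 31.316068338408673 30.001099705696106
```

View pics/w4.png

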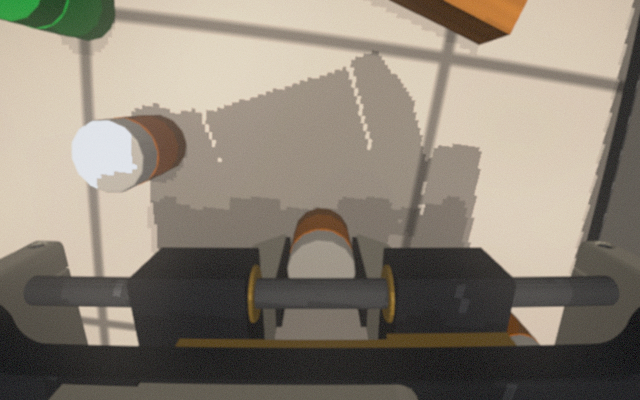

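The w4 picture shows the vial held upright between the pads at (321,255), with vial C at (125,150). Now I'll carry it to the near-right well.

Request:
{"api": "send_rows", "payload": {
  "offset": [
    [0, 0, -0.3],
    [0, 0, -0.7],
    [0, 0, -1.0],
    [0, 0, -1.0]
  ],
  "delta_rot": [
    [0, 0, 0],
    [0, 0, 0],
    [0, 0, 0],
    [0, 0, 0]
  ]
}}

```text
time: 15.52
tool_pos: [471.6, 291.3, 150.4]
tcp_rot: [-3.14, -0.006, 0.127]
contact_force: [-0.5, 0.9, -2.2]
grip_width: 31.1
finger_force: 30.0
```

Request:
{"api": "send_rows", "payload": {
  "offset": [
    [0.02, 0.4, -0.2],
    [0.04, 0.8, -0.35],
    [0.042, 0.946, -0.35],
    [0.042, 0.946, -0.35]
  ],
  "delta_rot": [
    [0, 0, 0],
    [0, 0, 0],
    [0, 0, 0],
    [0, 0, 0]
  ]
}}

```text
time: 16.02
tool_pos: [489.0, 177.9, 188.2]
tcp_rot: [-3.142, 0.002, 0.125]
contact_force: [0.8, 0.0, -0.5]
grip_width: 31.8
finger_force: 30.0
```

Request:
{"api": "send_rows", "payload": {
  "offset": [
    [0.02, 0.5, 0],
    [0.042, 0.946, 0],
    [0.042, 0.946, 0]
  ],
  "delta_rot": [
    [0, 0, 0],
    [0, 0, 0],
    [0, 0, 0]
  ]
}}

```text
time: 16.4
tool_pos: [508.9, 65.1, 188.2]
tcp_rot: [-3.142, 0.002, 0.124]
contact_force: [-0.1, 0.2, -1.2]
grip_width: 30.7
finger_force: 30.0
```

Request:
{"api": "send_rows", "payload": {
  "offset": [
    [0.02, 0.5, 0],
    [0.042, 0.946, 0],
    [0.042, 0.946, 0]
  ],
  "delta_rot": [
    [0, 0, 0],
    [0, 0, 0],
    [0, 0, 0]
  ]
}}

```text
time: 16.77
tool_pos: [528.6, -46.3, 188.3]
tcp_rot: [-3.141, 0.001, 0.124]
contact_force: [-0.8, 1.0, -0.0]
grip_width: 31.2
finger_force: 30.0
```

Request:
{"api": "send_rows", "payload": {
  "offset": [
    [0.02, 0.5, 0],
    [0.042, 0.946, 0],
    [0.042, 0.946, 0],
    [0.042, 0.946, 0]
  ],
  "delta_rot": [
    [0, 0, 0],
    [0, 0, 0],
    [0, 0, 0],
    [0, 0, 0]
  ]
}}

```text
time: 17.27
tool_pos: [547.5, -154.8, 188.7]
tcp_rot: [-3.14, 0.001, 0.128]
contact_force: [0.7, 0.5, -1.0]
grip_width: 31.1
finger_force: 30.0
```

```bash
cat > tray.py <<'E'
from h import *
def tray(c,im):
    hsv=cv2.cvtColor(im,cv2.COLOR_RGB2HSV)
    m=cv2.inRange(hsv,(22,120,50),(35,255,255)); cnt,_=cv2.findContours(m,cv2.RETR_CCOMP,cv2.CHAIN_APPROX_NONE)
    for k in sorted(cnt,key=cv2.contourArea)[::-1][:5]:
        P=np.array([onz(c,p[0],72)[:2] for p in k.astype(float)],np.float32)
        q=cv2.minAreaRect(P); print("tray",np.round(q[0],1),np.round(q[1],1),round(q[2],2),np.round(cv2.minEnclosingCircle(P)[0],1))
    for t,z in [("tray_hole0",72),("switch_slot",74)]:
        for r in finder.pinpoint(t,"wrist")[:4]: print(t,round(r["confidence"],2),np.round(r["uv"],1),onz(c,r["uv"],z).round(1))
E
python3 - <<'E'
from tray import *
s=get_obs(); print(s["tool_pos"],s["tcp_rot"],s["time"],s["grip_width"],s["finger_force"])
c=optics.get_calibration("wrist"); im=optics.capture("wrist"); cv2.imwrite("pics/w5.png",im[:,:,::-1])
tray(c,im)
E
```

```text
[ 547.52926254 -154.82009577  188.67798789] [-3.13970406e+00  1.34393397e-03  1.28405359e-01] 17.275 31.117068380039395 29.99999687075615
tray [ 576.7 -121.1] [140.2 139.9] 6.05 [ 577.2 -121.1]
tray [ 614.  -150.1] [36.4 36.8] 52.47 [ 613.9 -150.1]
tray [607.  -87.6] [35.4 35. ] 50.49 [607.5 -88.3]
tray [544.1 -94. ] [36.3 31. ] 50.33 [543.9 -94.2]
tray [622.4 -76.2] [1.1 1.2] 49.05 [622.4 -76.2]
tray_hole0 0.98 [242.3 113.3] [604.5 -83.2  72. ]
tray_hole0 0.86 [324.5 191.4] [ 548.6 -157.    72. ]
tray_hole0 0.64 [250.1 192.9] [539.1 -94.   72. ]
switch_slot 0.63 [141.5 149.3] [565.6  -2.2  74. ]
```

View pics/w5.png

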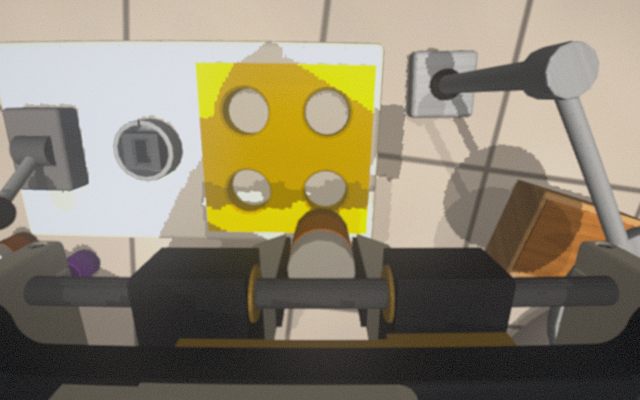

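Request:
{"api": "send_rows", "payload": {
  "offset": [
    [0, 0.02, 0.3],
    [0, 0.02, 0.55],
    [0, 0.02, 0.65],
    [0, 0.02, 0.7],
    [0, 0.02, 0.7]
  ],
  "delta_rot": [
    [0, 0, 0],
    [0, 0, 0],
    [0, 0, 0],
    [0, 0, 0],
    [0, 0, 0]
  ]
}}

```text
time: 18.05
tool_pos: [548.3, -159.6, 106.1]
tcp_rot: [3.141, -0.001, 0.127]
contact_force: [-0.6, 0.3, -0.4]
grip_width: 31.6
finger_force: 30.0
```

Request:
{"api": "send_rows", "payload": {
  "offset": [
    [0, 0, 0.05],
    [0, 0, 0.1],
    [0, 0, 0.14],
    [0, 0, 0.17],
    [0, 0, 0.19],
    [0, 0, 0.21],
    [0, 0, 0.21]
  ],
  "delta_rot": [
    [0, 0, 0],
    [0, 0, 0],
    [0, 0, 0],
    [0, 0, 0],
    [0, 0, 0],
    [0, 0, 0],
    [0, 0, 0]
  ]
}}

```text
time: 18.92
tool_pos: [547.8, -159.7, 80.1]
tcp_rot: [-3.142, 0.0, 0.127]
contact_force: [0.1, 0.5, -0.7]
grip_width: 31.2
finger_force: 30.0
```

Request:
{"api": "send_rows", "payload": {
  "offset": [
    [0, -0.015, 0],
    [0, -0.015, 0.01],
    [0, -0.015, 0.012]
  ],
  "delta_rot": [
    [0, 0, 0],
    [0, 0, 0],
    [0, 0, 0]
  ]
}}

```text
time: 19.3
tool_pos: [547.7, -157.9, 78.8]
tcp_rot: [3.142, 0.0, 0.127]
contact_force: [0.2, 0.1, 0.2]
grip_width: 31.4
finger_force: 30.0
```

Request:
{"api": "send_rows", "payload": {
  "offset": [
    [0, 0, 0],
    [0, 0, 0],
    [0, 0, 0],
    [0, 0, -0.2],
    [0, 0, -0.5],
    [0, 0, -0.8],
    [0, 0, -0.8]
  ],
  "delta_rot": [
    [0, 0, 0],
    [0, 0, 0],
    [0, 0, 0],
    [0, 0, 0],
    [0, 0, 0],
    [0, 0, 0],
    [0, 0, 0]
  ],
  "grip": 0.5
}}

```text
time: 20.18
tool_pos: [549.3, -158.6, 178.0]
tcp_rot: [3.138, -0.006, 0.127]
contact_force: [0.3, -0.5, -0.0]
grip_width: 45.8
finger_force: 0.0
```

Run:
```python
from caps import *
s=get_obs(); print(s["tool_pos"],s["tcp_rot"],s["time"],s["grip_width"])
c=optics.get_calibration("wrist"); im=optics.capture("wrist"); cv2.imwrite("pics/w6.png",im[:,:,::-1])
for r in caps(c,im,98): print(r)
for r in finder.pinpoint("vial1","wrist"): print(round(r["confidence"],2),np.round(r["uv"],1),onz(c,r["uv"],50).round(1))
print(rel([410,180,290]))
```

```text
[ 549.26685773 -158.61399856  177.98583734] [ 3.13819103 -0.00554499  0.12694007] 20.175 45.75263499894586
(0.72, [0, 235, 24, 259], array([494. ,  75. ,   4.8]), 6.6, array([493.2,  74.8]), array([ 4.9, 10.3]))
0.83 [ 74.4 265.6] [443.9  69.3  50. ]
0.68 [318.9 193.7] [ 545.6 -157.1   50. ]
0.68 [ 15.3 251.6] [450.8 127.9  50. ]
[array([-0.7784, -2.9367, -0.9637])]
```

Request:
{"api": "send_rows", "payload": {
  "offset": [
    [-0.1, -0.4, -0.3],
    [-0.3, -0.8, -0.6],
    [-0.3, -0.98, -0.6],
    [-0.3, -0.98, -0.6]
  ],
  "delta_rot": [
    [0, 0, 0],
    [0, 0, 0],
    [0, 0, 0],
    [0, 0, 0]
  ]
}}

```text
time: 20.82
tool_pos: [496.4, -44.5, 246.3]
tcp_rot: [-3.141, 0.001, 0.129]
contact_force: [0.4, 0.2, 0.1]
grip_width: 45.9
finger_force: 0.0
```

Request:
{"api": "send_rows", "payload": {
  "offset": [
    [-0.2, -0.5, 0],
    [-0.3, -0.98, 0],
    [-0.3, -0.98, 0]
  ],
  "delta_rot": [
    [0, 0, 0],
    [0, 0, 0],
    [0, 0, 0]
  ]
}}

```text
time: 21.2
tool_pos: [445.1, 68.4, 245.8]
tcp_rot: [-3.141, 0.003, 0.131]
contact_force: [-0.8, -0.8, 0.8]
grip_width: 46.0
finger_force: 0.0
```

Request:
{"api": "send_rows", "payload": {
  "offset": [
    [-0.2, -0.5, 0],
    [-0.3, -0.96, 0],
    [-0.3, -0.96, 0],
    [-0.3, -0.96, 0]
  ],
  "delta_rot": [
    [0, 0, 0],
    [0, 0, 0],
    [0, 0, 0],
    [0, 0, 0]
  ]
}}

```text
time: 21.7
tool_pos: [397.0, 174.9, 246.2]
tcp_rot: [3.14, 0.001, 0.127]
contact_force: [1.1, -0.2, 0.3]
grip_width: 45.9
finger_force: 0.0
```

Run:
```python
from caps import *
s=get_obs(); print(s["tool_pos"],s["tcp_rot"],s["time"],s["grip_width"])
c=optics.get_calibration("wrist"); im=optics.capture("wrist"); cv2.imwrite("pics/w7.png",im[:,:,::-1])
for r in caps(c,im): print(r)
for r in finder.pinpoint("vial1","wrist"): print(round(r["confidence"],2),np.round(r["uv"],1),onz(c,r["uv"],0).round(1))
print(rel([422.9,176,28],.127))
```

```text
[397.0009116  174.85404418 246.15408285] [3.14047988e+00 1.00470480e-03 1.26676006e-01] 21.7 45.89703152933131
(0.91, [105, 14, 159, 56], array([511.9, 388.4,  16.3]), 28.8, array([511.8, 387.7]), array([28.5, 30.4]))
0.81 [321.6 142.6] [422.9 177.8   0. ]
0.69 [146.   41.5] [511.4 388.5   0. ]
0.66 [381.3 161. ] [410.  102.6   0. ]
[array([0.2164, 0.0131, 1.8205]), array([ 0.0001,  0.0001, -0.0004])]
```

Request:
{"api": "send_rows", "payload": {
  "offset": [
    [0.216, 0.01, 0.3],
    [0.216, 0.01, 0.7],
    [0.216, 0.01, 1.0],
    [0.216, 0.01, 1.0]
  ],
  "delta_rot": [
    [0, 0, 0],
    [0, 0, 0],
    [0, 0, 0],
    [0, 0, 0]
  ]
}}

```text
time: 22.35
tool_pos: [420.9, 176.5, 124.8]
tcp_rot: [3.141, 0.006, 0.125]
contact_force: [0.8, -0.0, 0.4]
grip_width: 46.0
finger_force: 0.0
```

Request:
{"api": "send_rows", "payload": {
  "offset": [
    [0, 0, 0.3],
    [0, 0, 0.6],
    [0, 0, 0.82],
    [0, 0, 0.82],
    [0, 0, 0.82]
  ],
  "delta_rot": [
    [0, 0, 0],
    [0, 0, 0],
    [0, 0, 0],
    [0, 0, 0],
    [0, 0, 0]
  ]
}}

```text
time: 22.98
tool_pos: [423.6, 178.1, 30.1]
tcp_rot: [-3.141, -0.003, 0.126]
contact_force: [-0.1, -0.1, 0.8]
grip_width: 46.1
finger_force: 0.0
```

Request:
{"api": "send_rows", "payload": {
  "offset": [
    [0, 0, 0],
    [0, 0, 0],
    [0, 0, 0],
    [0, 0, 0],
    [0, 0, 0]
  ],
  "delta_rot": [
    [0, 0, 0],
    [0, 0, 0],
    [0, 0, 0],
    [0, 0, 0],
    [0, 0, 0]
  ],
  "grip": 0.2
}}

```text
time: 23.6
tool_pos: [422.8, 178.2, 29.4]
tcp_rot: [3.142, -0.002, 0.127]
contact_force: [-0.4, -1.0, 6.6]
grip_width: 31.4
finger_force: 30.0
```

Request:
{"api": "send_rows", "payload": {
  "offset": [
    [0, 0, -0.3],
    [0, 0, -0.7],
    [0, 0, -1.0],
    [0, 0, -1.0]
  ],
  "delta_rot": [
    [0, 0, 0],
    [0, 0, 0],
    [0, 0, 0],
    [0, 0, 0]
  ]
}}

```text
time: 24.1
tool_pos: [423.6, 178.6, 151.1]
tcp_rot: [-3.141, -0.006, 0.127]
contact_force: [-0.3, 0.1, -0.6]
grip_width: 31.4
finger_force: 30.0
```

Request:
{"api": "send_rows", "payload": {
  "offset": [
    [0.2, 0.4, -0.2],
    [0.413, 0.79, -0.35],
    [0.413, 0.79, -0.35],
    [0.413, 0.79, -0.35]
  ],
  "delta_rot": [
    [0, 0, 0],
    [0, 0, 0],
    [0, 0, 0],
    [0, 0, 0]
  ]
}}

```text
time: 24.6
tool_pos: [482.1, 90.5, 189.1]
tcp_rot: [-3.141, 0.003, 0.126]
contact_force: [0.1, -0.4, -1.3]
grip_width: 31.1
finger_force: 30.0
```

Request:
{"api": "send_rows", "payload": {
  "offset": [
    [0.2, 0.4, 0],
    [0.413, 0.79, 0],
    [0.413, 0.79, 0]
  ],
  "delta_rot": [
    [0, 0, 0],
    [0, 0, 0],
    [0, 0, 0]
  ]
}}

```text
time: 24.98
tool_pos: [544.8, 1.4, 189.0]
tcp_rot: [-3.142, 0.002, 0.125]
contact_force: [-0.9, 1.2, -0.8]
grip_width: 31.1
finger_force: 30.0
```

Request:
{"api": "send_rows", "payload": {
  "offset": [
    [0.2, 0.4, 0],
    [0.413, 0.79, 0],
    [0.413, 0.79, 0],
    [0.413, 0.79, 0],
    [0.413, 0.79, 0]
  ],
  "delta_rot": [
    [0, 0, 0],
    [0, 0, 0],
    [0, 0, 0],
    [0, 0, 0],
    [0, 0, 0]
  ]
}}

```text
time: 25.6
tool_pos: [604.7, -83.2, 190.4]
tcp_rot: [-3.141, 0.001, 0.129]
contact_force: [-0.2, 0.7, -0.4]
grip_width: 31.2
finger_force: 30.0
```

Run:
```python
from tray import *
print(get_obs()["tool_pos"])
c=optics.get_calibration("wrist"); im=optics.capture("wrist"); tray(c,im)
print(rel([606.2,-84.9,108],.127))
```

```text
[604.7212613  -83.18508221 190.3855457 ]
tray [ 602.7 -118.8] [ 92.4 140.2] 6.35 [ 601.7 -118.9]
tray [609.5 -84.1] [33.5 35.7] 42.53 [609.7 -84.1]
tray [ 616.3 -147.3] [30.7 35.8] 62.65 [ 616.8 -146.6]
tray [ 537.8 -152.8] [13.5  9.3] 10.54 [ 537.6 -151.9]
tray [ 536.3 -149.8] [2.9 4.4] 57.28 [ 536.3 -149.8]
tray_hole0 0.73 [323.8 190.9] [605.8 -84.9  72. ]
tray_hole0 0.71 [401.3 193.3] [ 612.3 -151.3   72. ]
switch_slot 0.82 [223.3 224.1] [564.9  -1.1  74. ]
[array([0.0072, 0.0083, 0.6899]), array([ 0.    , -0.    ,  0.0002])]
```

Request:
{"api": "send_rows", "payload": {
  "offset": [
    [0, 0, 0.3],
    [0, 0, 0.55],
    [0, 0, 0.65],
    [0, 0, 0.7],
    [0, 0, 0.7],
    [0, 0, 0.7]
  ],
  "delta_rot": [
    [0, 0, 0],
    [0, 0, 0],
    [0, 0, 0],
    [0, 0, 0],
    [0, 0, 0],
    [0, 0, 0]
  ]
}}

```text
time: 26.5
tool_pos: [606.2, -85.3, 107.6]
tcp_rot: [3.141, -0.002, 0.127]
contact_force: [0.1, -0.0, -0.1]
grip_width: 31.3
finger_force: 30.0
```

Request:
{"api": "send_rows", "payload": {
  "offset": [
    [0, 0, 0.05],
    [0, 0, 0.1],
    [0, 0, 0.14],
    [0, 0, 0.17],
    [0, 0, 0.19],
    [0, 0, 0.215],
    [0, 0, 0.215]
  ],
  "delta_rot": [
    [0, 0, 0],
    [0, 0, 0],
    [0, 0, 0],
    [0, 0, 0],
    [0, 0, 0],
    [0, 0, 0],
    [0, 0, 0]
  ]
}}

```text
time: 27.38
tool_pos: [605.4, -85.2, 80.4]
tcp_rot: [-3.142, 0.0, 0.127]
contact_force: [-1.1, -0.4, 0.1]
grip_width: 30.8
finger_force: 30.0
```

Request:
{"api": "send_rows", "payload": {
  "offset": [
    [0, 0, 0.01],
    [0, 0, 0.01],
    [0, 0, 0.01],
    [0, 0, -0.2],
    [0, 0, -0.5],
    [0, 0, -0.9],
    [0, 0, -0.9]
  ],
  "delta_rot": [
    [0, 0, 0],
    [0, 0, 0],
    [0, 0, 0],
    [0, 0, 0],
    [0, 0, 0],
    [0, 0, 0],
    [0, 0, 0]
  ],
  "grip": 0.55
}}

```text
time: 28.25
tool_pos: [607.8, -85.8, 193.3]
tcp_rot: [3.138, -0.008, 0.127]
contact_force: [-0.4, 0.0, 0.1]
grip_width: 50.1
finger_force: 0.0
```

Request:
{"api": "send_rows", "payload": {
  "offset": [
    [-0.05, -0.4, -0.3],
    [-0.115, -0.8, -0.5],
    [-0.115, -0.99, -0.5],
    [-0.115, -0.99, -0.5]
  ],
  "delta_rot": [
    [0, 0, 0],
    [0, 0, 0],
    [0, 0, 0],
    [0, 0, 0]
  ]
}}

```text
time: 28.75
tool_pos: [576.3, 32.4, 248.3]
tcp_rot: [-3.141, 0.001, 0.13]
contact_force: [0.3, 1.0, -1.0]
grip_width: 50.7
finger_force: 0.0
```

Request:
{"api": "send_rows", "payload": {
  "offset": [
    [-0.05, -0.5, 0],
    [-0.115, -0.99, 0],
    [-0.115, -0.99, 0]
  ],
  "delta_rot": [
    [0, 0, 0],
    [0, 0, 0],
    [0, 0, 0]
  ]
}}

```text
time: 29.12
tool_pos: [547.0, 149.4, 247.7]
tcp_rot: [-3.141, 0.002, 0.131]
contact_force: [-0.1, -0.6, -0.7]
grip_width: 50.4
finger_force: 0.0
```

Request:
{"api": "send_rows", "payload": {
  "offset": [
    [-0.05, -0.5, 0],
    [-0.115, -0.99, 0],
    [-0.115, -0.99, 0]
  ],
  "delta_rot": [
    [0, 0, 0],
    [0, 0, 0],
    [0, 0, 0]
  ]
}}

```text
time: 29.5
tool_pos: [518.8, 264.7, 247.7]
tcp_rot: [3.141, 0.001, 0.131]
contact_force: [-0.1, -0.5, -0.2]
grip_width: 50.4
finger_force: 0.0
```

Request:
{"api": "send_rows", "payload": {
  "offset": [
    [-0.05, -0.5, 0],
    [-0.115, -0.99, 0],
    [-0.115, -0.99, 0],
    [-0.115, -0.99, 0],
    [-0.115, -0.99, 0]
  ],
  "delta_rot": [
    [0, 0, 0],
    [0, 0, 0],
    [0, 0, 0],
    [0, 0, 0],
    [0, 0, 0]
  ]
}}

```text
time: 30.12
tool_pos: [491.8, 377.1, 248.5]
tcp_rot: [3.141, 0.0, 0.124]
contact_force: [-0.2, -1.5, -0.3]
grip_width: 50.2
finger_force: 0.0
```

Run:
```python
from caps import *
s=get_obs(); print(s["tool_pos"],s["tcp_rot"],s["time"],s["grip_width"])
c=optics.get_calibration("wrist"); im=optics.capture("wrist"); cv2.imwrite("pics/w8.png",im[:,:,::-1])
for r in caps(c,im): print(r)
for t,z in [("vial1",0),("key",8),("key_block",30)]:
    for r in finder.pinpoint(t,"wrist")[:4]: print(t,round(r["confidence"],2),np.round(r["uv"],1),onz(c,r["uv"],z).round(1))
print(rel([511.9,388,29],.127))
```

```text
[491.80929051 377.06006966 248.45077538] [3.14076300e+00 1.98069867e-04 1.24345847e-01] 30.125 50.177809516696485
vial1 0.82 [315.5 146.3] [512.3 386.8   0. ]
vial1 0.71 [513.6 252.1] [404.9 104.4   0. ]
vial1 0.68 [287.4  87.3] [576.2 427.3   0. ]
key 0.9 [451.2  56.3] [632.4 248.5   8. ]
key_block 0.82 [449.   59.2] [625.7 257.8  30. ]
[array([ 0.182 , -0.0571,  1.8317]), array([ 0.    , -0.    , -0.0002])]
```

View pics/w8.png

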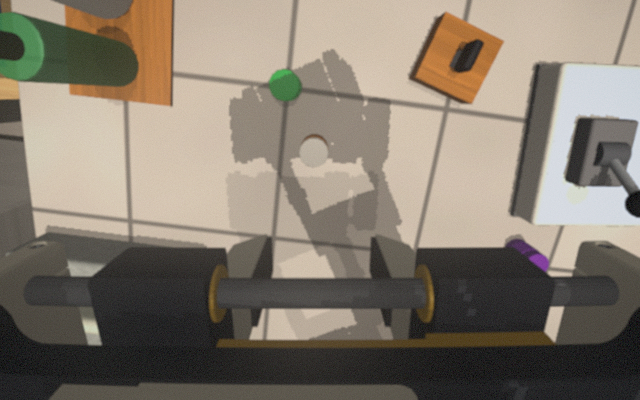

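Picture w8: vial C's cap is at (314,151) with green at (285,84) behind it. The key stands in its block at (468,54).

Request:
{"api": "send_rows", "payload": {
  "offset": [
    [0.18, -0.06, 0.3],
    [0.18, -0.06, 0.7],
    [0.18, -0.06, 1.0],
    [0.18, -0.06, 1.0]
  ],
  "delta_rot": [
    [0, 0, 0],
    [0, 0, 0],
    [0, 0, 0],
    [0, 0, 0]
  ]
}}

```text
time: 30.88
tool_pos: [509.6, 387.9, 125.7]
tcp_rot: [3.139, 0.006, 0.127]
contact_force: [-0.2, -0.4, 0.1]
grip_width: 50.4
finger_force: 0.0
```

Request:
{"api": "send_rows", "payload": {
  "offset": [
    [0, 0, 0.3],
    [0, 0, 0.6],
    [0, 0, 0.82],
    [0, 0, 0.82],
    [0, 0, 0.82]
  ],
  "delta_rot": [
    [0, 0, 0],
    [0, 0, 0],
    [0, 0, 0],
    [0, 0, 0],
    [0, 0, 0]
  ]
}}

```text
time: 31.5
tool_pos: [512.5, 389.8, 32.7]
tcp_rot: [-3.14, -0.004, 0.127]
contact_force: [0.3, 0.5, 0.5]
grip_width: 50.6
finger_force: 0.0
```

Request:
{"api": "send_rows", "payload": {
  "offset": [
    [0, 0, 0],
    [0, 0, 0],
    [0, 0, 0],
    [0, 0, 0],
    [0, 0, 0]
  ],
  "delta_rot": [
    [0, 0, 0],
    [0, 0, 0],
    [0, 0, 0],
    [0, 0, 0],
    [0, 0, 0]
  ],
  "grip": 0.2
}}

```text
time: 32.12
tool_pos: [511.6, 389.3, 31.2]
tcp_rot: [-3.141, -0.001, 0.127]
contact_force: [-1.1, -1.2, 5.8]
grip_width: 31.0
finger_force: 30.0
```

Request:
{"api": "send_rows", "payload": {
  "offset": [
    [0, 0, -0.3],
    [0, 0, -0.7],
    [0, 0, -1.0],
    [0, 0, -1.0]
  ],
  "delta_rot": [
    [0, 0, 0],
    [0, 0, 0],
    [0, 0, 0],
    [0, 0, 0]
  ]
}}

```text
time: 32.62
tool_pos: [512.5, 390.0, 153.6]
tcp_rot: [-3.139, -0.006, 0.127]
contact_force: [-0.1, 0.7, -0.7]
grip_width: 31.1
finger_force: 30.0
```

Request:
{"api": "send_rows", "payload": {
  "offset": [
    [-0.02, 0.4, -0.2],
    [-0.054, 0.802, -0.4],
    [-0.054, 0.802, -0.4]
  ],
  "delta_rot": [
    [0, 0, 0],
    [0, 0, 0],
    [0, 0, 0]
  ]
}}

```text
time: 33.0
tool_pos: [517.6, 290.1, 198.8]
tcp_rot: [3.141, -0.001, 0.123]
contact_force: [0.4, 0.4, -1.5]
grip_width: 31.0
finger_force: 30.0
```

Request:
{"api": "send_rows", "payload": {
  "offset": [
    [-0.02, 0.4, 0],
    [-0.054, 0.802, 0]
  ],
  "delta_rot": [
    [0, 0, 0],
    [0, 0, 0]
  ]
}}

```text
time: 33.25
tool_pos: [521.8, 196.1, 196.3]
tcp_rot: [3.141, 0.003, 0.129]
contact_force: [0.5, 0.4, -0.8]
grip_width: 31.0
finger_force: 30.0
```

Request:
{"api": "send_rows", "payload": {
  "offset": [
    [-0.02, 0.4, 0],
    [-0.054, 0.802, 0]
  ],
  "delta_rot": [
    [0, 0, 0],
    [0, 0, 0]
  ]
}}

```text
time: 33.5
tool_pos: [527.7, 99.5, 196.4]
tcp_rot: [-3.141, 0.003, 0.128]
contact_force: [-0.6, -0.7, -0.4]
grip_width: 31.0
finger_force: 30.0
```

Request:
{"api": "send_rows", "payload": {
  "offset": [
    [-0.02, 0.4, 0],
    [-0.054, 0.802, 0]
  ],
  "delta_rot": [
    [0, 0, 0],
    [0, 0, 0]
  ]
}}

```text
time: 33.75
tool_pos: [533.7, 3.2, 196.5]
tcp_rot: [-3.141, 0.003, 0.128]
contact_force: [-0.0, 0.0, -1.0]
grip_width: 31.0
finger_force: 30.0
```

Request:
{"api": "send_rows", "payload": {
  "offset": [
    [-0.02, 0.4, 0],
    [-0.054, 0.802, 0],
    [-0.054, 0.802, 0],
    [-0.054, 0.802, 0],
    [-0.054, 0.802, 0],
    [-0.054, 0.802, 0]
  ],
  "delta_rot": [
    [0, 0, 0],
    [0, 0, 0],
    [0, 0, 0],
    [0, 0, 0],
    [0, 0, 0],
    [0, 0, 0]
  ]
}}

```text
time: 34.5
tool_pos: [539.9, -91.2, 198.2]
tcp_rot: [-3.141, 0.0, 0.129]
contact_force: [0.6, 0.3, -1.1]
grip_width: 31.1
finger_force: 30.0
```

Run:
```python
from tray import *
print(get_obs()["tool_pos"])
c=optics.get_calibration("wrist"); im=optics.capture("wrist"); tray(c,im)
for r in finder.pinpoint("vial1","wrist")[:4]: print(round(r["confidence"],2),np.round(r["uv"],1),onz(c,r["uv"],50).round(1))
print(rel([540.6,-91.9,108],.127))
cv2.imwrite("pics/w9.png",im[:,:,::-1])
```

```text
[539.94181545 -91.17094187 198.1521238 ]
tray [ 576.9 -121.4] [140.  139.8] 6.39 [ 577.  -121.3]
tray [605.3 -84.6] [38.9 38.4] 44.21 [605.  -84.9]
tray [ 544.7 -160.8] [46.3 36.4] 46.61 [ 544.3 -160.3]
tray [ 613.4 -147.3] [33.4 35.4] 52.85 [ 613.5 -147. ]
tray [544.  -91.1] [34.  34.7] 53.96 [544.8 -91.3]
tray_hole0 0.78 [323.3 189.1] [540.6 -92.6  72. ]
tray_hole0 0.64 [402.5 117.3] [ 610.3 -149.8   72. ]
switch_slot 0.56 [221.2 149.5] [564.5  -2.2  74. ]
0.98 [322.9 230. ] [493.5 -98.5  50. ]
0.95 [143.5 258.4] [438.5  79.4  50. ]
0.74 [323.1 111.7] [605.4 -84.   50. ]
0.55 [392.4 182.4] [ 549.7 -157.3   50. ]
[array([5.100e-03, 1.000e-04, 7.531e-01]), array([ 0.    , -0.    ,  0.0001])]
```

Placed vials read at (605,-84) and (550,-157), both good. Lowering the third.

Request:
{"api": "send_rows", "payload": {
  "offset": [
    [0, 0, 0.3],
    [0, 0, 0.55],
    [0, 0, 0.68],
    [0, 0, 0.75],
    [0, 0, 0.75],
    [0, 0, 0.75]
  ],
  "delta_rot": [
    [0, 0, 0],
    [0, 0, 0],
    [0, 0, 0],
    [0, 0, 0],
    [0, 0, 0],
    [0, 0, 0]
  ]
}}

```text
time: 35.45
tool_pos: [540.6, -92.6, 109.2]
tcp_rot: [3.141, -0.002, 0.127]
contact_force: [-0.4, 0.2, -0.6]
grip_width: 30.7
finger_force: 30.0
```

Request:
{"api": "send_rows", "payload": {
  "offset": [
    [0, 0, 0.05],
    [0, 0, 0.1],
    [0, 0, 0.14],
    [0, 0, 0.17],
    [0, 0, 0.19],
    [0, 0, 0.205],
    [0, 0, 0.205]
  ],
  "delta_rot": [
    [0, 0, 0],
    [0, 0, 0],
    [0, 0, 0],
    [0, 0, 0],
    [0, 0, 0],
    [0, 0, 0],
    [0, 0, 0]
  ]
}}

```text
time: 36.33
tool_pos: [539.9, -92.4, 83.6]
tcp_rot: [3.142, 0.0, 0.127]
contact_force: [-0.5, 0.4, -0.7]
grip_width: 31.1
finger_force: 30.0
```

Request:
{"api": "send_rows", "payload": {
  "offset": [
    [0, 0, 0.012],
    [0, 0, 0.012]
  ],
  "delta_rot": [
    [0, 0, 0],
    [0, 0, 0]
  ]
}}

```text
time: 36.58
tool_pos: [539.9, -92.4, 82.2]
tcp_rot: [3.142, 0.0, 0.127]
contact_force: [0.6, 0.3, -1.0]
grip_width: 31.3
finger_force: 30.0
```

Request:
{"api": "send_rows", "payload": {
  "offset": [
    [0, 0, 0],
    [0, 0, 0],
    [0, 0, 0],
    [0, 0, -0.2],
    [0, 0, -0.5],
    [0, 0, -0.9],
    [0, 0, -0.9]
  ],
  "delta_rot": [
    [0, 0, 0],
    [0, 0, 0],
    [0, 0, 0],
    [0, 0, 0],
    [0, 0, 0],
    [0, 0, 0],
    [0, 0, 0]
  ],
  "grip": 0.5
}}

```text
time: 37.45
tool_pos: [542.0, -93.0, 194.2]
tcp_rot: [3.138, -0.008, 0.127]
contact_force: [-0.6, -0.2, -0.7]
grip_width: 46.2
finger_force: 0.0
```

Request:
{"api": "send_rows", "payload": {
  "offset": [
    [0.1, -0.4, -0.3],
    [0.2, -0.7, -0.5],
    [0.28, -0.893, -0.5],
    [0.28, -0.893, -0.5]
  ],
  "delta_rot": [
    [0, 0, 0],
    [0, 0, 0],
    [0, 0, 0],
    [0, 0, 0]
  ]
}}

```text
time: 37.95
tool_pos: [559.4, 19.7, 249.2]
tcp_rot: [-3.141, 0.001, 0.13]
contact_force: [0.2, -0.3, -0.1]
grip_width: 45.8
finger_force: 0.0
```

Request:
{"api": "send_rows", "payload": {
  "offset": [
    [0.15, -0.45, 0],
    [0.28, -0.893, 0],
    [0.28, -0.893, 0]
  ],
  "delta_rot": [
    [0, 0, 0],
    [0, 0, 0],
    [0, 0, 0]
  ]
}}

```text
time: 38.33
tool_pos: [579.0, 130.9, 248.7]
tcp_rot: [-3.141, 0.002, 0.131]
contact_force: [0.7, -0.6, 0.1]
grip_width: 46.0
finger_force: 0.0
```

Request:
{"api": "send_rows", "payload": {
  "offset": [
    [0.15, -0.45, 0],
    [0.28, -0.893, 0],
    [0.28, -0.893, 0],
    [0.28, -0.893, 0],
    [0.28, -0.893, 0]
  ],
  "delta_rot": [
    [0, 0, 0],
    [0, 0, 0],
    [0, 0, 0],
    [0, 0, 0],
    [0, 0, 0]
  ]
}}

```text
time: 38.95
tool_pos: [599.4, 237.2, 250.1]
tcp_rot: [3.141, 0.001, 0.125]
contact_force: [-0.3, 0.6, -0.2]
grip_width: 46.3
finger_force: 0.0
```

```bash
cat > key.py <<'E'
from h import *
def keym(c,im):
    for t,z in [("key",8),("key_block",30)]:
        for r in finder.pinpoint(t,"wrist")[:2]: print(t,round(r["confidence"],2),np.round(r["uv"],1),onz(c,r["uv"],z).round(1))
    for t,z in [("key",66),("key_block",30)]:
        for r in finder.silhouettes(t,"wrist")[:1]:
            cnt,_=cv2.findContours(r["region"].astype(np.uint8),cv2.RETR_EXTERNAL,cv2.CHAIN_APPROX_NONE)
            k=max(cnt,key=cv2.contourArea)
            P=np.array([onz(c,p[0],z)[:2] for p in k.astype(float)],np.float32); q=cv2.minAreaRect(P)
            print(t,"sil",round(r["confidence"],2),np.round(r["box"]),np.round(q[0],1),np.round(q[1],1),round(q[2],1))
    # dark top face of the bow: near-black pixels in the key box
E
python3 - <<'E'
from key import *
s=get_obs(); print(s["tool_pos"],s["tcp_rot"],s["time"],s["grip_width"])
c=optics.get_calibration("wrist"); im=optics.capture("wrist"); keym(c,im)
b=finder.boxes_of("key_block","wrist")[0]["box"]; l,t,r,bb=[int(v) for v in b]; l-=10;t=max(0,t-10)
cv2.imwrite("pics/w10.png",cv2.resize(im[t:bb+10,l:r+10,::-1],None,fx=5,fy=5,interpolation=cv2.INTER_CUBIC)); print(l,t,r,bb)
E
```

```text
[599.38923727 237.1702661  250.07587403] [3.14086895e+00 5.29135146e-04 1.24770368e-01] 38.95 46.337842522999786
key 0.87 [314.4 139.5] [628.5 249.2   8. ]
key_block 0.77 [312.7 140.9] [629.3 250.8  30. ]
key sil 0.67 [308. 133. 321. 162.] [628.5 247.9] [11.3 32.6] 73.9
key_block sil 0.66 [277.  99. 355. 181.] [627.9 247.9] [71.3 71.5] 74.1
265 89 356 181
```

View pics/w10.png

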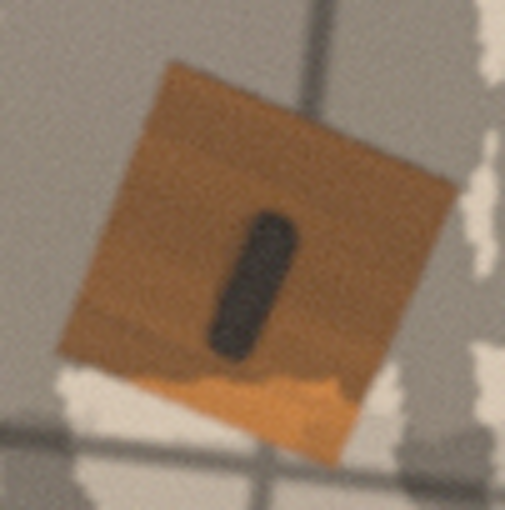

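The crop shows the key's bow centred on its block. Long axis is about -0.28 rad in world and centre is (628.3,247.9), with two estimates agreeing.

Run:
```python
from h import *
s=get_obs(); print(rel([628.3,247.9,150],-.28),s["tool_pos"])
```

```text
[array([ 0.2494, -0.0452,  0.8365]), array([ 0.    , -0.    ,  0.0647])] [599.26752669 238.75439848 250.379621  ]
```

Request:
{"api": "send_rows", "payload": {
  "offset": [
    [0.1, -0.045, 0.2],
    [0.2, -0.045, 0.4],
    [0.249, -0.045, 0.6],
    [0.249, -0.045, 0.8],
    [0.249, -0.045, 0.84],
    [0.249, -0.045, 0.84]
  ],
  "delta_rot": [
    [0, 0, 0.02],
    [0, 0, 0.04],
    [0, 0, 0.0647],
    [0, 0, 0.0647],
    [0, 0, 0.0647],
    [0, 0, 0.0647]
  ]
}}

```text
time: 40.0
tool_pos: [628.3, 248.5, 149.9]
tcp_rot: [-3.141, -0.0, -0.279]
contact_force: [-0.4, 0.4, 0.1]
grip_width: 46.1
finger_force: 0.0
```

Run:
```python
from key import *
s=get_obs(); print(s["tool_pos"],s["tcp_rot"])
c=optics.get_calibration("wrist"); im=optics.capture("wrist"); keym(c,im); print(rel([628.3,247.9,36],-.28)); cv2.imwrite("pics/w11.png",im[:,:,::-1])
```

```text
[628.31705742 248.47851377 149.90870613] [-3.14142575e+00 -4.16049692e-04 -2.79367769e-01]
key 0.67 [322.7 185.7] [627.4 247.5   8. ]
key_block 0.67 [320.4 181.8] [636.7 246.9  30. ]
key sil 0.97 [318. 178. 328. 222.] [630.7 246.5] [ 9.2 33.2] 74.0
key_block sil 0.85 [281. 145. 364. 231.] [629.2 247.2] [70.3 74. ] 74.0
[array([-0.0022,  0.0068,  0.9547]), array([-0.0001, -0.0003,  0.0001])]
```

Request:
{"api": "send_rows", "payload": {
  "offset": [
    [0.01, 0.01, 0.3],
    [0.01, 0.01, 0.6],
    [0.01, 0.01, 0.8],
    [0.01, 0.01, 0.9],
    [0.01, 0.01, 0.95],
    [0.01, 0.01, 0.95]
  ],
  "delta_rot": [
    [0, 0, 0],
    [0, 0, 0],
    [0, 0, 0],
    [0, 0, 0],
    [0, 0, 0],
    [0, 0, 0]
  ]
}}

```text
time: 41.0
tool_pos: [629.3, 247.1, 36.0]
tcp_rot: [-3.141, -0.001, -0.279]
contact_force: [-0.4, -0.4, 0.5]
grip_width: 45.8
finger_force: 0.0
```

Request:
{"api": "send_rows", "payload": {
  "offset": [
    [0, 0, 0],
    [0, 0, 0],
    [0, 0, 0],
    [0, 0, 0],
    [0, 0, 0],
    [0, 0, 0],
    [0, 0, 0]
  ],
  "delta_rot": [
    [0, 0, 0],
    [0, 0, 0],
    [0, 0, 0],
    [0, 0, 0],
    [0, 0, 0],
    [0, 0, 0],
    [0, 0, 0]
  ],
  "grip": 0.0
}}

```text
time: 41.88
tool_pos: [629.0, 246.9, 35.5]
tcp_rot: [3.142, -0.0, -0.28]
contact_force: [0.4, 0.2, 0.7]
grip_width: 9.6
finger_force: 30.0
```

Request:
{"api": "send_rows", "payload": {
  "offset": [
    [0, 0, -0.1],
    [0, 0, -0.3],
    [0, 0, -0.6],
    [0, 0, -1.0],
    [0, 0, -1.0]
  ],
  "delta_rot": [
    [0, 0, 0],
    [0, 0, 0],
    [0, 0, 0],
    [0, 0, 0],
    [0, 0, 0]
  ]
}}

```text
time: 42.5
tool_pos: [631.4, 247.7, 161.3]
tcp_rot: [-3.136, -0.009, -0.28]
contact_force: [0.4, -0.1, -0.9]
grip_width: 9.6
finger_force: 30.0
```

Request:
{"api": "send_rows", "payload": {
  "offset": [
    [-0.02, 0.35, -0.3],
    [-0.047, 0.733, -0.4],
    [-0.047, 0.733, -0.4]
  ],
  "delta_rot": [
    [0, 0, 0],
    [0, 0, 0],
    [0, 0, 0]
  ]
}}

```text
time: 42.88
tool_pos: [599.0, 161.5, 204.8]
tcp_rot: [3.141, -0.001, -0.283]
contact_force: [0.4, 0.5, -0.7]
grip_width: 10.0
finger_force: 30.0
```

Request:
{"api": "send_rows", "payload": {
  "offset": [
    [-0.02, 0.35, 0],
    [-0.047, 0.733, 0],
    [-0.047, 0.733, 0]
  ],
  "delta_rot": [
    [0, 0, 0],
    [0, 0, 0],
    [0, 0, 0]
  ]
}}

```text
time: 43.25
tool_pos: [568.8, 79.4, 202.8]
tcp_rot: [3.141, 0.002, -0.282]
contact_force: [-0.3, 0.6, -0.1]
grip_width: 10.1
finger_force: 30.0
```

Request:
{"api": "send_rows", "payload": {
  "offset": [
    [-0.02, 0.35, 0],
    [-0.047, 0.733, 0],
    [-0.047, 0.733, 0],
    [-0.047, 0.733, 0],
    [-0.047, 0.733, 0],
    [-0.047, 0.733, 0]
  ],
  "delta_rot": [
    [0, 0, -0.02],
    [0, 0, -0.04],
    [0, 0, -0.0616],
    [0, 0, -0.0616],
    [0, 0, -0.0616],
    [0, 0, -0.0616]
  ]
}}

```text
time: 44.0
tool_pos: [540.1, -1.2, 203.2]
tcp_rot: [-3.141, 0.0, 0.107]
contact_force: [-0.0, 0.5, -0.7]
grip_width: 10.0
finger_force: 30.0
```

```bash
cat > sw.py <<'E'
from h import *
def sw(c,im,name):
    for r in finder.pinpoint("switch_slot","wrist")[:2]: print("slot",round(r["confidence"],2),np.round(r["uv"],1),onz(c,r["uv"],74).round(1))
    for r in finder.silhouettes("switch","wrist")[:1]:
        cnt,_=cv2.findContours(r["region"].astype(np.uint8),cv2.RETR_EXTERNAL,cv2.CHAIN_APPROX_NONE); k=max(cnt,key=cv2.contourArea)
        P=np.array([onz(c,p[0],74)[:2] for p in k.astype(float)],np.float32); print("cyl",np.round(r["box"]),np.round(cv2.minAreaRect(P)[0],1),np.round(cv2.minAreaRect(P)[1],1))
    u,v=[int(q) for q in proj(c,[[565,-1.5,74]])[0]]; h=40
    # metric top view of plane z=74, 0.2 mm/px, +x up, +y left, centred (565,-1.5)
    g=np.arange(-35,35,.2); X,Y=np.meshgrid(565-g,-1.5-g,indexing="ij")
    q=proj(c,np.stack([X.ravel(),Y.ravel(),np.full(X.size,74.)],1)).astype(np.float32).reshape(*X.shape,2)
    cv2.imwrite(name,cv2.resize(cv2.remap(im,q,None,cv2.INTER_CUBIC)[:,:,::-1],(560,560)))
E
python3 - <<'E'
from sw import *
s=get_obs(); print(s["tool_pos"],s["tcp_rot"],s["time"],s["grip_width"])
c=optics.get_calibration("wrist"); im=optics.capture("wrist"); sw(c,im,"pics/w12.png")
E
```

```text
[540.10389475  -1.18076773 203.17999511] [-3.14144660e+00  2.35624682e-04  1.07266857e-01] 44.0 9.990708656551412
slot 0.97 [323.1 163.7] [ 5.626e+02 -1.000e-01  7.400e+01]
cyl [296. 128. 353. 191.] [565.   -1.4] [51.8 50.6]
```

View pics/w12.png

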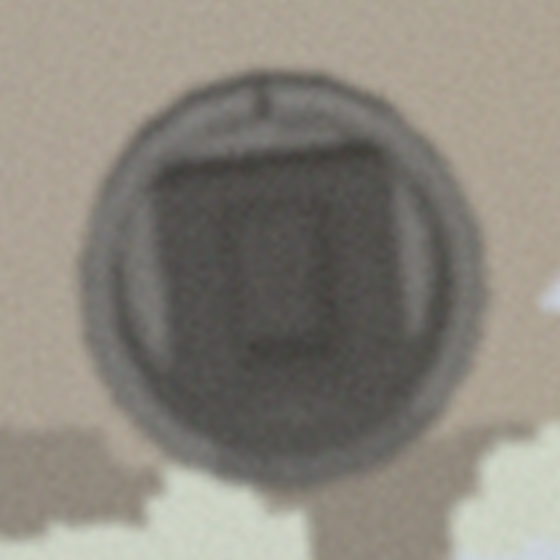

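The rectified top view shows the cylinder centred at about (283,278) px, which is (565.1,-1.7), and its index mark gives a yaw of about 0.1. The slot's long side lies along the steriliser's x.

Request:
{"api": "send_rows", "payload": {
  "offset": [
    [0.207, 0.027, 0.2],
    [0.207, 0.027, 0.4],
    [0.207, 0.027, 0.6],
    [0.207, 0.027, 0.7],
    [0.207, 0.027, 0.77],
    [0.207, 0.027, 0.77],
    [0.207, 0.027, 0.77]
  ],
  "delta_rot": [
    [0, 0, 0],
    [0, 0, 0],
    [0, 0, 0],
    [0, 0, 0],
    [0, 0, 0],
    [0, 0, 0],
    [0, 0, 0]
  ]
}}

```text
time: 45.02
tool_pos: [565.4, -2.6, 111.8]
tcp_rot: [3.141, -0.001, 0.107]
contact_force: [0.7, -0.4, -0.7]
grip_width: 9.6
finger_force: 30.0
```

Run:
```python
from h import *
s=get_obs(); print(s["tool_pos"],s["tcp_rot"],s["time"])
c=optics.get_calibration("wrist"); im=optics.capture("wrist")
for t in ["key","switch_slot"]:
    for r in finder.pinpoint(t,"wrist")[:2]: print(t,r["confidence"],np.round(r["uv"],1),onz(c,r["uv"],s["tool_pos"][2]-27.5 if t=="key" else 74).round(1))
cr=im[130:330,210:430,::-1].copy()
cv2.imwrite("pics/w13.png",cv2.resize(cr,None,fx=3,fy=3,interpolation=cv2.INTER_CUBIC))
```

```text
[565.44299972  -2.64292888 111.80908908] [ 3.14117514e+00 -1.42506989e-03  1.07431308e-01] 45.025
key 0.95 [321.5 235.4] [563.6  -2.7  84.3]
switch_slot 0.67 [321.3 235.1] [559.5  -3.1  74. ]
switch_slot 0.58 [317.7 228.3] [ 5.638e+02 -3.000e-01  7.400e+01]
```

View pics/w13.png

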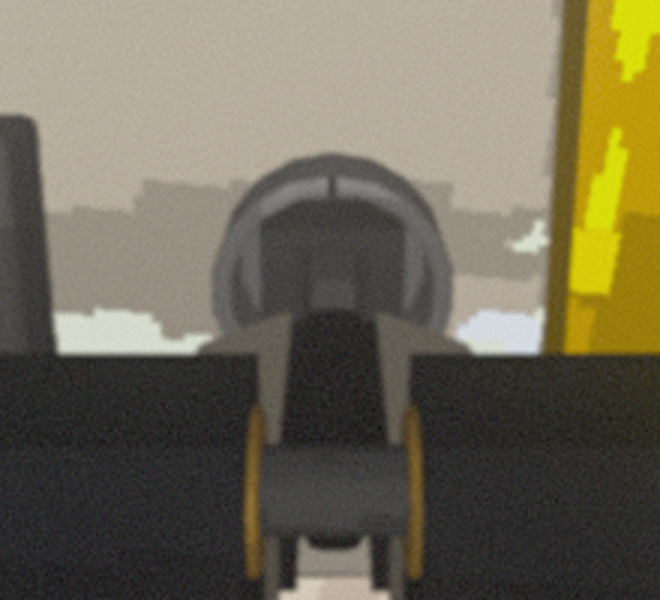

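Request:
{"api": "send_rows", "payload": {
  "offset": [
    [0, -0.005, 0.04],
    [0, -0.005, 0.07],
    [0, -0.005, 0.09],
    [0, -0.005, 0.11],
    [0, -0.005, 0.13],
    [0, -0.005, 0.13]
  ],
  "delta_rot": [
    [0, 0, 0],
    [0, 0, 0],
    [0, 0, 0],
    [0, 0, 0],
    [0, 0, 0],
    [0, 0, 0]
  ]
}}

```text
time: 45.92
tool_pos: [564.8, -2.0, 95.2]
tcp_rot: [3.142, 0.0, 0.107]
contact_force: [-0.0, -0.7, -0.8]
grip_width: 9.7
finger_force: 30.0
```

Request:
{"api": "send_rows", "payload": {
  "offset": [
    [0, 0, 0.02],
    [0, 0, 0.04],
    [0, 0, 0.06],
    [0, 0, 0.08],
    [0, 0, 0.095],
    [0, 0, 0.105],
    [0, 0, 0.105]
  ],
  "delta_rot": [
    [0, 0, 0],
    [0, 0, 0],
    [0, 0, 0],
    [0, 0, 0],
    [0, 0, 0],
    [0, 0, 0],
    [0, 0, 0]
  ]
}}

```text
time: 46.8
tool_pos: [564.9, -2.0, 82.8]
tcp_rot: [3.142, 0.0, 0.108]
contact_force: [0.6, -0.4, -0.5]
grip_width: 9.9
finger_force: 30.0
```

Request:
{"api": "send_rows", "payload": {
  "offset": [
    [0, 0, 0],
    [0, 0, 0],
    [0, 0, 0],
    [0, 0, 0],
    [0, 0, 0],
    [0, 0, 0],
    [0, 0, 0],
    [0, 0, 0]
  ],
  "delta_rot": [
    [0, 0, 0.02],
    [0, 0, 0.04],
    [0, 0, 0.06],
    [0, 0, 0.08],
    [0, 0, 0.1],
    [0, 0, 0.12],
    [0, 0, 0.14],
    [0, 0, 0.16]
  ]
}}

```text
time: 47.8
tool_pos: [564.5, -2.7, 82.9]
tcp_rot: [3.14, -0.0, -0.902]
contact_force: [-1.1, -2.8, 0.4]
grip_width: 9.7
finger_force: 30.0
```

Run:
```python
from h import *
s=get_obs(); print(s["tool_pos"],s["tcp_rot"],s["contact_force"],s["moment"])
```

```text
[564.47815774  -2.69927668  82.86646444] [ 3.14011766e+00 -3.81262599e-04 -9.01658053e-01] [-1.10504013 -2.75246819  0.35589348] [-0.5277305   0.32144999  0.06491293]
```

Request:
{"api": "send_rows", "payload": {
  "offset": [
    [0, 0, 0],
    [0, 0, 0],
    [0, 0, 0],
    [0, 0, 0]
  ],
  "delta_rot": [
    [0, 0, 0.006],
    [0, 0, 0.012],
    [0, 0, 0.018],
    [0, 0, 0.018]
  ]
}}

```text
time: 48.3
tool_pos: [564.5, -2.6, 82.9]
tcp_rot: [3.14, -0.0, -1.01]
contact_force: [-1.7, -4.3, 1.6]
grip_width: 9.9
finger_force: 30.0
```

Run:
```python
from h import *
s=get_obs(); print(s["tool_pos"],s["tcp_rot"],s["contact_force"],s["moment"],s["time"])
```

```text
[564.48176428  -2.6436193   82.85740891] [ 3.14025357e+00 -4.48446125e-04 -1.01041589e+00] [-1.71195148 -4.26548662  1.63473605] [-0.67627976  0.42578667 -0.02619254] 48.3
```

Request:
{"api": "send_rows", "payload": {
  "offset": [
    [0, 0, 0],
    [0, 0, 0],
    [0, 0, 0],
    [0, 0, 0],
    [0, 0, 0]
  ],
  "delta_rot": [
    [0, 0, 0.006],
    [0, 0, 0.012],
    [0, 0, 0.018],
    [0, 0, 0.02],
    [0, 0, 0.02]
  ]
}}

```text
time: 48.92
tool_pos: [564.4, -2.6, 82.8]
tcp_rot: [3.14, -0.001, -1.136]
contact_force: [-2.1, -4.3, 1.3]
grip_width: 10.2
finger_force: 30.0
```

Run:
```python
from h import *
s=get_obs(); print(s["tool_pos"],s["tcp_rot"],s["contact_force"],s["moment"],s["time"])
```

```text
[564.42460355  -2.63577611  82.84074736] [ 3.14017286e+00 -5.40719020e-04 -1.13561529e+00] [-2.11917062 -4.30359488  1.31353533] [-0.72916216  0.48967585  0.04842375] 48.925
```

Request:
{"api": "send_rows", "payload": {
  "offset": [
    [0, 0, 0],
    [0, 0, 0],
    [0, 0, 0],
    [0, 0, 0]
  ],
  "delta_rot": [
    [0, 0, 0.006],
    [0, 0, 0.01],
    [0, 0, 0.01],
    [0, 0, 0.01]
  ]
}}

```text
time: 49.42
tool_pos: [564.3, -2.6, 82.8]
tcp_rot: [3.14, -0.001, -1.198]
contact_force: [-2.7, -4.8, 1.5]
grip_width: 10.1
finger_force: 30.0
```

Run:
```python
from h import *
s=get_obs(); print(s["tool_pos"],s["tcp_rot"],s["contact_force"],s["moment"],s["time"])
```

```text
[564.3294636   -2.63882452  82.83769667] [ 3.13999728e+00 -5.76306638e-04 -1.19810899e+00] [-2.68525382 -4.82538716  1.52930452] [-0.70673149  0.58285617  0.12329861] 49.425
```

Request:
{"api": "send_rows", "payload": {
  "offset": [
    [0, 0, 0],
    [0, 0, 0],
    [0, 0, 0],
    [0, 0, 0],
    [0, 0, -0.2],
    [0, 0, -0.6],
    [0, 0, -1.0],
    [0, 0, -1.0]
  ],
  "delta_rot": [
    [0, 0, 0],
    [0, 0, 0],
    [0, 0, 0],
    [0, 0, 0],
    [0, 0, 0],
    [0, 0, 0],
    [0, 0, 0],
    [0, 0, 0]
  ],
  "grip": 0.35
}}

```text
time: 50.42
tool_pos: [567.1, -2.2, 207.1]
tcp_rot: [-3.134, -0.004, -1.199]
contact_force: [0.4, -1.4, 0.2]
grip_width: 32.5
finger_force: 0.0
```

Request:
{"api": "send_rows", "payload": {
  "offset": [
    [-0.2, 0, -0.3],
    [-0.2, 0, -0.3],
    [-0.2, 0, -0.3]
  ],
  "delta_rot": [
    [0, 0, 0],
    [0, 0, 0],
    [0, 0, 0]
  ]
}}

```text
time: 50.8
tool_pos: [555.8, 20.4, 237.7]
tcp_rot: [3.14, 0.0, -1.199]
contact_force: [1.1, 0.1, -0.4]
grip_width: 32.4
finger_force: 0.0
```

Run:
```python
from sw import *
s=get_obs(); print(s["tool_pos"],s["tcp_rot"],s["time"],s["grip_width"])
c=optics.get_calibration("wrist"); im=optics.capture("wrist"); sw(c,im,"pics/w14.png")
for r in finder.pinpoint("key","wrist")[:2]: print("key",r["confidence"],onz(c,r["uv"],55).round(1))
for z in (113,):
    r=finder.silhouettes("key","wrist")[0]
    cnt,_=cv2.findContours(r["region"].astype(np.uint8),cv2.RETR_EXTERNAL,cv2.CHAIN_APPROX_NONE); k=max(cnt,key=cv2.contourArea)
    P=np.array([onz(c,p[0],z)[:2] for p in k.astype(float)],np.float32); print(r["confidence"],cv2.minAreaRect(P))
for n in ["dose_tip","dose_pivot"]:
    for r in finder.pinpoint(n,"wrist")[:1]: print(n,r["confidence"],onz(c,r["uv"],{"dose_tip":125,"dose_pivot":72}[n]).round(1))
```

```text
[555.7710904   20.37713504 237.70414911] [ 3.14018801e+00  4.39913077e-04 -1.19904949e+00] 50.8 32.42147629777605
slot 0.82 [320.5 155.5] [564.3  -1.7  74. ]
cyl [296. 126. 346. 180.] [563.9  -2.5] [50.8 50. ]
key 0.86 [561.9  -3.7  55. ]
0.32 ((566.9022216796875, -8.337257385253906), (45.2520637512207, 45.058162689208984), 67.32305145263672)
dose_tip 0.81 [515.4  82.6 125. ]
dose_pivot 0.61 [552.2  89.8  72. ]
```

View pics/w14.png

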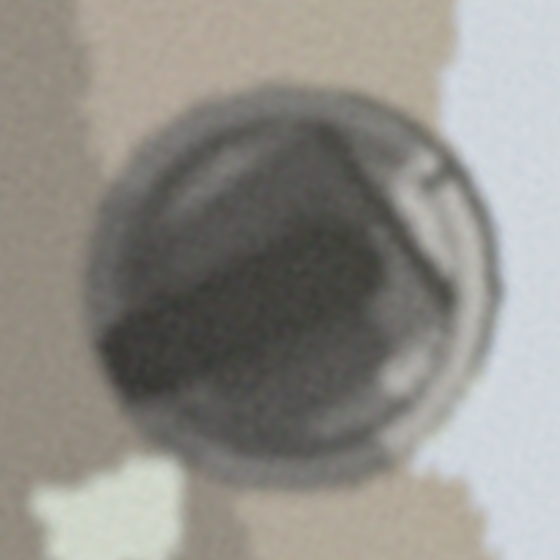

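The top view shows the cylinder's mark now at (440,172), roughly 1.0-1.1 rad clockwise of its start, so it's at the stop with the key seated. Next is the lever: I'll turn the gripper so its fingers close along the lever's swing.

Request:
{"api": "send_rows", "payload": {
  "offset": [
    [-0.1, 0.02, 0],
    [-0.2, 0.04, 0],
    [-0.3, 0.06, 0],
    [-0.4, 0.08, 0],
    [-0.5, 0.1, 0],
    [-0.61, 0.147, 0],
    [-0.61, 0.147, 0],
    [-0.61, 0.147, 0]
  ],
  "delta_rot": [
    [0, 0, -0.028],
    [0, 0, -0.056],
    [0, 0, -0.084],
    [0, 0, -0.112],
    [0, 0, -0.14],
    [0, 0, -0.168],
    [0, 0, -0.196],
    [0, 0, -0.224]
  ]
}}

```text
time: 52.15
tool_pos: [513.1, 82.3, 238.8]
tcp_rot: [3.141, -0.0, 0.214]
contact_force: [0.5, 0.5, 0.6]
grip_width: 32.1
finger_force: 0.0
```

Request:
{"api": "send_rows", "payload": {
  "offset": [
    [0, 0, 0],
    [0, 0, 0],
    [0, 0, 0],
    [0, 0, 0],
    [0, 0, 0],
    [0, 0, 0],
    [0, 0, 0],
    [0, 0, 0]
  ],
  "delta_rot": [
    [0, 0, -0.029],
    [0, 0, -0.058],
    [0, 0, -0.087],
    [0, 0, -0.116],
    [0, 0, -0.145],
    [0, 0, -0.174],
    [0, 0, -0.203],
    [0, 0, -0.232]
  ],
  "grip": 0.5
}}

```text
time: 53.15
tool_pos: [513.2, 82.1, 238.7]
tcp_rot: [-3.141, 0.0, 1.672]
contact_force: [-0.1, -0.3, -0.1]
grip_width: 45.7
finger_force: 0.0
```

Run:
```python
from h import *
s=get_obs(); print(s["tool_pos"],s["tcp_rot"],s["time"],s["grip_width"],s["joint_positions"][5])
c=optics.get_calibration("wrist"); im=optics.capture("wrist"); cs=optics.get_calibration("side"); cc=optics.get_calibration("scene")
U={}
for n in ["dose_tip","dose_pivot"]:
    for r in finder.pinpoint(n,"wrist")[:2]: print(n,r["confidence"],np.round(r["uv"],1),onz(c,r["uv"],{"dose_tip":122,"dose_pivot":72}[n]).round(1))
r=finder.silhouettes("dose_tip","wrist")
for q in r[:1]: print(np.round(q["box"]))
cv2.imwrite("pics/w15.png",im[:,:,::-1])
print(rel([513.5,83,112],1.678))
```

```text
[513.17464827  82.08822757 238.65572437] [-3.14139695e+00  1.01117383e-04  1.67162479e+00] 53.15 45.704090057712406 -0.08964773847082631
dose_tip 0.66 [327.5 193. ] [518.4  83.1 122. ]
dose_pivot 0.98 [364.1 178.1] [555.4  88.4  72. ]
[312. 178. 368. 210.]
[array([0.007 , 0.0034, 1.0559]), array([-0.    ,  0.    , -0.0026])]
```

View pics/w15.png

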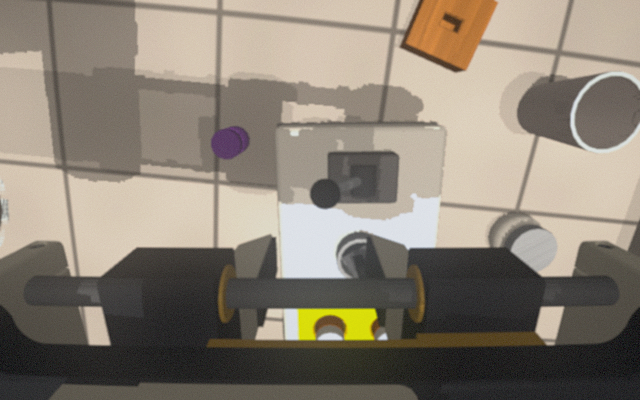

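The picture shows the ball at (325,193), with its pivot block at (363,178).

Request:
{"api": "send_rows", "payload": {
  "offset": [
    [0.008, 0.02, 0.2],
    [0.008, 0.02, 0.4],
    [0.008, 0.02, 0.6],
    [0.008, 0.02, 0.75],
    [0.008, 0.02, 0.85],
    [0.008, 0.02, 0.9]
  ],
  "delta_rot": [
    [0, 0, 0],
    [0, 0, 0],
    [0, 0, 0],
    [0, 0, 0],
    [0, 0, 0],
    [0, 0, 0]
  ]
}}

```text
time: 54.1
tool_pos: [515.4, 83.3, 130.3]
tcp_rot: [-3.141, 0.0, 1.664]
contact_force: [0.0, -0.4, -0.4]
grip_width: 45.8
finger_force: 0.0
```

Request:
{"api": "send_rows", "payload": {
  "offset": [
    [0, 0, 0.07],
    [0, 0, 0.14],
    [0, 0, 0.14]
  ],
  "delta_rot": [
    [0, 0, 0],
    [0, 0, 0],
    [0, 0, 0]
  ]
}}

```text
time: 54.48
tool_pos: [515.1, 83.4, 113.5]
tcp_rot: [-3.141, 0.0, 1.666]
contact_force: [0.0, -0.2, 0.7]
grip_width: 46.0
finger_force: 0.0
```

Request:
{"api": "send_rows", "payload": {
  "offset": [
    [0, 0, 0],
    [0, 0, 0],
    [0, 0, 0],
    [0, 0, 0],
    [0, 0, 0]
  ],
  "delta_rot": [
    [0, 0, 0],
    [0, 0, 0],
    [0, 0, 0],
    [0, 0, 0],
    [0, 0, 0]
  ],
  "grip": 0.1
}}

```text
time: 55.1
tool_pos: [515.8, 83.4, 114.3]
tcp_rot: [3.141, 0.0, 1.666]
contact_force: [-0.7, -0.2, 1.5]
grip_width: 24.3
finger_force: 29.6
```

Request:
{"api": "send_rows", "payload": {
  "offset": [
    [0, 0.05, -0.03],
    [0, 0.1, -0.057],
    [0, 0.155, -0.076],
    [0, 0.21, -0.092],
    [0, 0.27, -0.1],
    [0, 0.325, -0.104],
    [0, 0.325, -0.104],
    [0, 0.325, -0.104]
  ],
  "delta_rot": [
    [0, 0, 0],
    [0, 0, 0],
    [0, 0, 0],
    [0, 0, 0],
    [0, 0, 0],
    [0, 0, 0],
    [0, 0, 0],
    [0, 0, 0]
  ]
}}

```text
time: 56.1
tool_pos: [552.8, 86.9, 126.4]
tcp_rot: [-3.137, 0.0, 1.666]
contact_force: [-5.3, -1.0, 3.8]
grip_width: 24.3
finger_force: 30.0
```

Request:
{"api": "send_rows", "payload": {
  "offset": [
    [0, 0, 0],
    [0, 0, 0],
    [0, 0, 0],
    [0, 0, 0],
    [0, 0, -0.2],
    [0, 0, -0.5],
    [0, 0, -0.9],
    [0, 0, -0.9]
  ],
  "delta_rot": [
    [0, 0, 0],
    [0, 0, 0],
    [0, 0, 0],
    [0, 0, 0],
    [0, 0, 0],
    [0, 0, 0],
    [0, 0, 0],
    [0, 0, 0]
  ],
  "grip": 0.5
}}

```text
time: 57.1
tool_pos: [556.3, 87.2, 238.6]
tcp_rot: [3.133, 0.001, 1.666]
contact_force: [-0.0, -0.2, -0.1]
grip_width: 45.9
finger_force: 0.0
```

Request:
{"api": "send_rows", "payload": {
  "offset": [
    [0, -0.3, -0.1],
    [0, -0.6, -0.2],
    [0, -0.6, -0.2],
    [0, -0.6, -0.2]
  ],
  "delta_rot": [
    [0, 0, 0],
    [0, 0, 0],
    [0, 0, 0],
    [0, 0, 0]
  ]
}}

```text
time: 57.6
tool_pos: [483.0, 80.3, 258.0]
tcp_rot: [3.142, 0.0, 1.666]
contact_force: [0.6, 0.3, -0.7]
grip_width: 45.5
finger_force: 0.0
```

Run:
```python
from h import *
s=get_obs(); print(s["tool_pos"],s["time"])
C={}
for n in ["wrist","side","scene"]:
    c=optics.get_calibration(n); im=optics.capture(n); cv2.imwrite(f"pics/end_{n}.png",im[:,:,::-1])
    for t,z in [("dose_tip",137),("dose_pivot",72),("switch_slot",74),("mirror_grip",199.5),("vial1",50),("key",55)]:
        for r in finder.pinpoint(t,n)[:4]:
            print(n,t,round(r["confidence"],2),np.round(r["uv"],1),onz(c,r["uv"],z).round(1))
w=cv2.imread("pics/end_wrist.png"); a=cv2.imread("pics/end_side.png")[90:330,250:470]
cv2.imwrite("pics/end_mix.png",np.hstack([cv2.resize(a,(440,480)),cv2.resize(w[:330,200:480],(350,480))]))
```

```text
[482.98113404  80.25152711 258.04606832] 57.6
wrist dose_tip 0.91 [402.  195.4] [553.2  84.  137. ]
wrist dose_pivot 0.77 [390.6 172.9] [555.3  90.3  72. ]
wrist dose_pivot 0.27 [356.2 319.2] [541.8 -91.8  72. ]
wrist switch_slot 0.61 [386.6 253.8] [564.6  -1.5  74. ]
wrist vial1 0.9 [354.4 309.8] [542.  -93.9  50. ]
wrist vial1 0.87 [263.1 140.1] [416.7 109.   50. ]
wrist vial1 0.37 [385.3 252.2] [568.9 -10.6  50. ]
side dose_tip 0.45 [343.2 229.3] [553.9  87.  137. ]
side dose_pivot 0.69 [342.9 244.6] [554.8  83.5  72. ]
side switch_slot 0.58 [346.4 216.8] [560.2  -8.3  74. ]
side mirror_grip 0.44 [335.2 200.9] [578.8  54.4 199.5]
side vial1 0.71 [307.2 387.1] [571.2 451.6  50. ]
side vial1 0.66 [397.7 277.5] [409.  144.9  50. ]
side vial1 0.66 [301.7 309.2] [622.1 271.   50. ]
side vial1 0.61 [359.5 196.6] [ 538.5 -109.1   50. ]
side key 0.46 [345.7 225.8] [559.5   7.   55. ]
scene dose_tip 0.48 [354.9 222.1] [560.3  91.  137. ]
scene dose_pivot 0.73 [354.1 220.2] [522.9  60.9  72. ]
scene dose_pivot 0.62 [357.1 233.9] [555.9 100.5  72. ]
scene dose_pivot 0.53 [304.5 213.6] [610.1 -75.7  72. ]
scene switch_slot 0.66 [331.6 217.6] [564.4   1.1  74. ]
scene mirror_grip 0.76 [259.1 131.2] [ 529.3 -350.4  199.5]
scene mirror_grip 0.21 [301.3 211.2] [666.9 -26.4 199.5]
scene mirror_grip 0.18 [293.4 161.9] [ 548.8 -173.2  199.5]
scene vial1 0.7 [434.7 316.2] [608.3 430.5  50. ]
scene vial1 0.67 [296.6 192.4] [ 555.2 -166.1   50. ]
scene vial1 0.66 [384.7 217.6] [437.2 121.4  50. ]
scene vial1 0.62 [300.8 214.3] [610.4 -93.6  50. ]
```

View pics/end_mix.png

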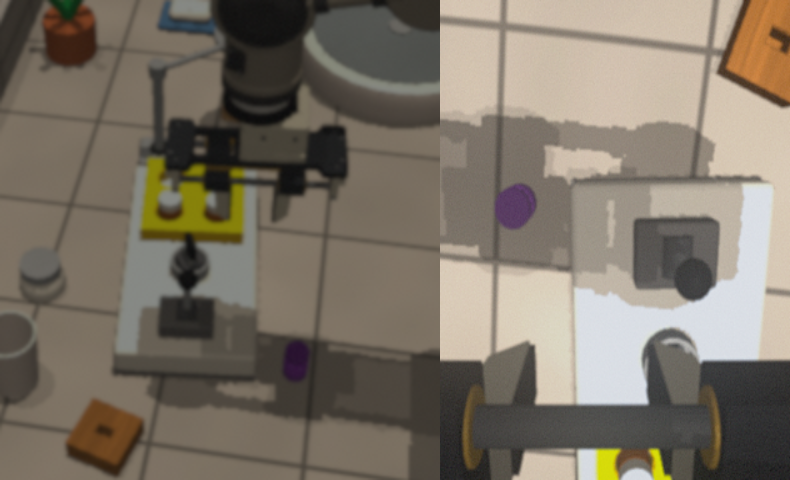

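The ball stands at x≈553.5 against a pivot x≈555, so the lever is upright to about 0.03 rad. The vials are in their wells, the key is turned to its stop, the mirror is clear and the gripper touches nothing. Handing in.

```bash
python3 -c "
from h import *
print(ticket.close_job())"
```

```text
the job is handed in; nothing more can be done
None
```

I handed the job in at about 58 s, but the hand-in returned no verdict. By the cameras, the mirror is swung clear, the three vials stand in wells, the key is in the switch and turned to about its stop, and the dose lever is upright to about 0.03 rad.

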